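Build an instrument support to its height gauge

ROBOT

A 6-joint arm with a two-finger parallel gripper is mounted at the origin on the work surface. World frame = base frame: x ahead of the robot, y to its left, z up, the work surface at z = 0. Lengths are in m, angles in rad, forces in N, time in s.
With the tool pointing down it reaches from about 0.25 to 0.775 m from the base axis. Payload 4 kg.
Tool frame: the origin (TCP) lies on the mounting face of the last link; the fingertips stand 173 mm ahead of it and the grasp point (between the pads) lies 155 mm ahead of it; z points along the fingers, y is the line along which they close (so a half turn about z gives the same grasp; the last joint's range is limited). The gripper opens to 85 mm and grips with 20 to 120 N. Pads are 22 mm wide; open, the fingers measure 114 mm over their backs; the gripper's body (76 mm by 85 mm) begins 54 mm behind the grasp point. The pads swing forward as they close: fully open they stand 13 mm farther back than shut.
Start: joints at [-1.288, 0.087, 1.371, -0, 1.684, -0.103], TCP at [0.207, -0.51, 0.405] pointing down, gripper open.
Joint ranges: [-3.1, 3.1], [-0.76, 2.03], [0.27, 2.55], [-1.08, 4.22], [0.17, 2.65], [-2.57, 2.57]. Speed limits (rad/s): [2.79, 2.79, 3.14, 3.14, 3.14, 3.14].

INTERFACE

Orientations are given as a rotation vector (axis times angle).
In Python, from cell import ctrl, viewer gives the robot as it stands.
- The arm moves only by the tool arm_command, never from a script. Its argument "targets" is a list of rows, each an object of numbers: "x", "y", "z": the shift along the tool's x, y, z in m; "spin": the turn about the tool's z in rad; "hand": the opening, from -1 (shut) to 1 (fully open). A call has 1 to 10 rows; each row shifts and turns the commanded pose from where the row before left it, along the tool's axes as they then stand; what a row does not reach is not made up. A row lasts 1/10 s, in which the tool goes at most 50 mm and 8.59 degrees, less where a joint would pass 70% of its speed; a pose out of reach is approached as far as the arm can. A call with a gripper value outside its range is refused whole. The fingers move at their own pace and stop on an object; the grip force is fixed at half the most. Time passes only in rows, so rows that do not move let the fingers close. It gives the time, the measured TCP pose, the force, the opening and the grip force at its end, in the units of the state.
- ctrl.read_state(): the state, without advancing time (a new reading comes with each control period).
- viewer.capture(name): name is "scene" or "side" or "wrist"; returns (picture, depth): 384x512x3 uint8, red, green, blue; 384x512 float32, m along the optical axis (not along the pixel's ray), 0 where there is no reading.
- viewer.camera_params(name): a dict with "K" (3x3 intrinsics, pixels), "k1" (the pictures are not rectified: a ray, as slopes to the right and down, at radius r is drawn at 1 + k1 r^2 times it, then the intrinsics apply), "origin" and "rotation" of the camera in the world. Camera axes: x right, y up, looking along -z (the intrinsics and any distortion apply to the point x, -y, -z); pixel columns grow to the right and rows downward; lengths in m; the calibration is good to about 2 mm. A picture is of the moment at which its call begins: read the wrist's pose just before it. camera_params takes no time and is no camera call; for the wrist camera it gives the pose at the moment of the call.
- ctrl.finish_job(): hands the job in; it is judged then, once.
The state is a dict: "t": time; "joints": joint angles; "joint_velocities": joint speeds; "joint_torque": joint torques, N m; "tcp_pos": TCP position; "tcp_rot": TCP orientation; "contact_force": force on the tool from outside, world axes, zero at the start; "moment": the same for the moment, N m; "width": finger opening in m; "grasp_force": force on a finger pad.
Only numpy, scipy, OpenCV 4.12 (cv2) and the standard library are available. Lean on these libraries where they do the work, as an engineer would, in place of code of your own. Each camera call takes 0.05 s, during which the arm holds its last target. There are 200 camera calls.

TASK

Build up the support for the instrument: choose spacer plates and stack them squarely on the grey seat of the build stand, then lay the red-topped pad on last, red side up, so that the top of the pad comes level with the head of the height gauge standing on that same stand. Line every piece up with the edges of the seat, and leave the spare plates lying on the bench and everything else undisturbed.

Things in the scene. Friction and masses are not known exactly. Their poses are not given: they have to be found in the camera images.
- seat (a point): Centre of the top face of the build stand's seat. The stand is fixed: a black base plate 90 x 200 x 8 mm on the bench, carrying the grey seat block, 50 (x) by 70 (y) by 20 mm, whose top is 28 mm above the bench; x and y are the seat's own sides, z is up. The one gauge in use stands on the same base plate, 110 mm from the seat along its y axis (to +y), on the plate's other end.
- gauge_yellow_top (a point): Centre of the flat yellow head (34 mm across) of a height gauge, a fixed steel pillar on a 44 mm round foot. The top face of the head is the mark, 70 mm above the bench. One of the three gauges (yellow, blue, white) stands on the build stand; the other two are parked on a dark steel plate well away from it and do not count.
- gauge_blue_top (a point): Centre of the flat blue head (34 mm across) of a height gauge, a fixed steel pillar on a 44 mm round foot. The top face of the head is the mark, 76 mm above the bench. One of the three gauges (yellow, blue, white) stands on the build stand; the other two are parked on a dark steel plate well away from it and do not count.
- gauge_white_top (a point): Centre of the flat white head (34 mm across) of a height gauge, a fixed steel pillar on a 44 mm round foot. The top face of the head is the mark, 82 mm above the bench. One of the three gauges (yellow, blue, white) stands on the build stand; the other two are parked on a dark steel plate well away from it and do not count.
- thick1_mid (a point): Centre (half-way up) of a loose gold-coloured metal spacer plate, 50 (x) by 70 (y) by 20 mm thick, lying flat on the bench at the start. There are two thick gold ones, 20 mm each. About 190 g.
- thick2_mid (a point): Centre (half-way up) of a loose gold-coloured metal spacer plate, 50 (x) by 70 (y) by 20 mm thick, lying flat on the bench at the start. There are two thick gold ones, 20 mm each. About 190 g.
- thin1_mid (a point): Centre (half-way up) of a loose black metal spacer plate, 50 (x) by 70 (y) by 14 mm thick, lying flat on the bench at the start. There are two thin black ones, 14 mm each. About 130 g.
- thin2_mid (a point): Centre (half-way up) of a loose black metal spacer plate, 50 (x) by 70 (y) by 14 mm thick, lying flat on the bench at the start. There are two thin black ones, 14 mm each. About 130 g.
- pad_mid (a point): Centre (half-way up) of the loose red-topped pad (red over bare metal), 50 (x) by 70 (y) by 14 mm thick, lying flat, red side up, on the bench at the start. About 100 g.
- solvent: Bystander, not part of the job: white solvent bottle, 52 mm across, 130 mm tall; origin on its underside (lying tools: near the middle of the tool).
- driver: Bystander, not part of the job: screwdriver lying flat; origin on its underside (lying tools: near the middle of the tool).
- screwjar: Bystander, not part of the job: small glass jar with a black lid, 44 mm across, 55 mm tall; origin on its underside (lying tools: near the middle of the tool).
- dustcap: Bystander, not part of the job: red round dust cap, 52 mm across, 28 mm tall; origin on its underside (lying tools: near the middle of the tool).
- spanner: Bystander, not part of the job: spanner lying flat; origin on its underside (lying tools: near the middle of the tool).

How it is judged:
By the outcome, as a careful person would: the job done as asked, in the order asked, and still so for the second after the job is handed in, with the robot touching nothing.
It also fails if it takes over 61 s, if anything falls off the work surface, if the arm or the gripper's body presses on something with over 40 N, if the wrist force passes 120 N, or if a joint passes its speed limit or range.

## Working session

There is one attempt and no reset: what is moved stays moved. The work goes in short steps, Python scripts to look and compute and a tool call to move; the robot and the scene stay as the last step left them, time stands still between calls to the robot, and variables do not carry over. Pictures are saved under pics/ and viewed, at most 13 in all, crops included, and the job is handed in when it is done.

Besides the shell and the picture viewer there is one more tool, called after ">>>" as name([rows], argument=value, ...), one row to a line, values as JSON. arm_command: Moves the arm, as the interface text tells. Its arguments: {"type":"object","properties":{"targets":{"type":"array","items":{"type":"object","properties":{"x":{"type":"number"},"y":{"type":"number"},"z":{"type":"number"},"spin":{"type":"number"},"hand":{"type":"number"}}}}},"required":["targets"]}

```bash
ls; mkdir -p pics; python3 - <<'E'
from cell import ctrl, viewer
import cv2, numpy as np, pickle
d={}
for n in("scene","side"):
    im,dp=viewer.capture(n); p=viewer.camera_params(n); d[n]=(im,dp,p)
    cv2.imwrite(f"pics/{n}0.png",im[:,:,::-1]); print(n,p)
pickle.dump(d,open("d0.pkl","wb"))
s=ctrl.read_state(); print(s)
E
```

```text
pics
scene {'K': array([[411.80148564,   0.        , 262.5385715 ],
       [  0.        , 411.80148564, 186.13545939],
       [  0.        ,   0.        ,   1.        ]]), 'k1': -0.036394592288096266, 'origin': array([ 1.32767059, -0.46787622,  0.81357438]), 'rotation': array([0.81700519, 0.47215952, 1.02372415])}
side {'K': array([[390.3870959 ,   0.        , 258.37895292],
       [  0.        , 390.3870959 , 194.16685152],
       [  0.        ,   0.        ,   1.        ]]), 'k1': -0.1119441652686189, 'origin': array([0.2626512 , 0.72593612, 0.84237868]), 'rotation': array([ 0.20221767, -1.10760539, -2.61570342])}
{'t': 0.1, 'joints': array([-1.28807603e+00,  8.79290597e-02,  1.37213978e+00,  1.35889664e-06,
        1.68361071e+00, -1.03085500e-01]), 'joint_velocities': array([ 0.00044166, -0.0018333 , -0.00356322, -0.0001406 ,  0.00177496,
       -0.00032686]), 'joint_torque': array([ 2.50149998e-03, -3.53014755e+01, -3.14219213e+01, -1.22552156e-04,
        7.89591868e-03, -1.80356790e-05]), 'tcp_pos': array([ 0.20694365, -0.50947529,  0.40361099]), 'tcp_rot': array([-3.08128185e+00, -6.01872558e-01,  2.91727435e-04]), 'contact_force': array([ 0.20969013,  0.03330202, -0.3247374 ]), 'moment': array([ 0.00303738, -0.01627697,  0.04691526]), 'grasp_force': 0.0, 'width': 0.08549129913831026}
```

View pics/scene0.png

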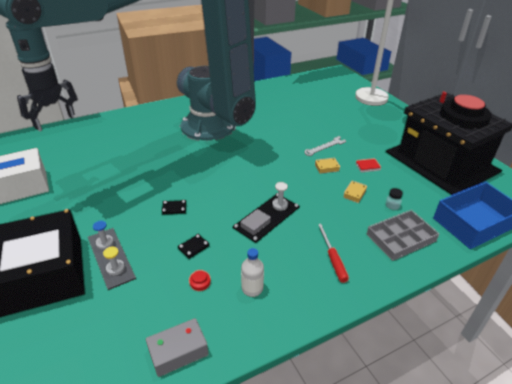

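View pics/side0.png

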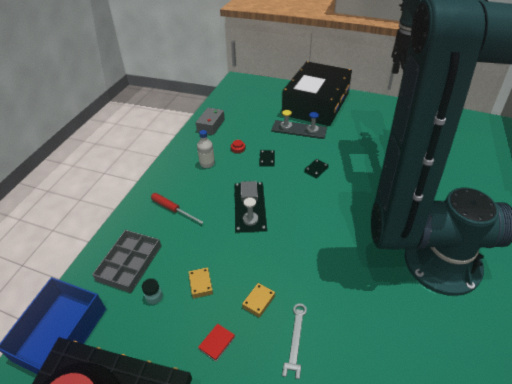

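White gauge is in use (82 mm), so the stack is two gold plates (40 mm) + pad (14) on 28. Now coarse positions.

```bash
cat > h.py <<'E'
import cv2, numpy as np
from scipy.spatial.transform import Rotation as Rn
def rays(p,uv):
    u=cv2.undistortPoints(np.float64(uv).reshape(-1,1,2),p["K"],np.array([p["k1"],0,0,0.]))[:,0]
    return np.c_[u[:,0],-u[:,1],-np.ones(len(u))]@Rn.from_rotvec(p["rotation"]).as_matrix().T
def onplane(p,uv,z):
    d=rays(p,uv); o=p["origin"]; return o+d*((z-o[2])/d[:,2])[:,None]
def mask(im,col):
    h,s,v=cv2.split(cv2.cvtColor(im,cv2.COLOR_RGB2HSV))
    m={"gold":(h>12)&(h<32)&(s>110)&(v>110),"red":((h<8)|(h>172))&(s>140)&(v>100),
       "grey":(s<45)&(v>80)&(v<200),"white":(s<40)&(v>205)}[col]
    return m.astype(np.uint8)
def blobs(m,amin,amax):
    c,_=cv2.findContours(m,cv2.RETR_EXTERNAL,cv2.CHAIN_APPROX_NONE)
    return [k for k in c if amin<cv2.contourArea(k)<amax]
def rect(p,c,z):
    w=onplane(p,c[:,0,:],z)[:,:2]
    (cx,cy),(a,b),t=cv2.minAreaRect(np.float32(w*1000))
    t=np.deg2rad(t)
    if a<b: a,b=b,a; t+=np.pi/2     # t = direction of the long side
    t=(t+np.pi/2)%np.pi-np.pi/2
    return np.round([cx,cy,a,b],1),round(float(np.rad2deg(t)),2)
E
python3 - <<'E'
import pickle; from h import *
d=pickle.load(open("d0.pkl","rb"))
for n,(im,dp,p) in d.items():
    for col,z in(("gold",.02),("red",.014),("grey",.028),("white",.082)):
        for c in blobs(mask(im,col),60,1200):
            m=c[:,0,:].mean(0)
            print(n,col,m.round(),cv2.contourArea(c),*rect(p,c,z))
E
```

```text
scene gold [110. 252.] 122.5 [ 519.6 -469.9   41.3   34.8] -10.73
scene gold [355. 191.] 249.5 [595.5 251.1  85.7  50.3] -57.15
scene gold [327. 165.] 218.0 [442.8 252.7  74.6  66.1] 76.38
scene red [199. 280.] 285.5 [ 699.5 -294.8   56.2   46.1] -21.73
scene red [338. 265.] 262.5 [807.7  35.1 110.   24.4] -15.74
scene red [368. 164.] 147.0 [491.4 387.4  68.9  50.7] 74.39
scene grey [252. 277.] 669.0 [ 758.1 -180.2  112.4   51.1] -25.24
scene grey [255. 221.] 382.0 [584.9 -86.1  82.6  61. ] -68.02
scene grey [280. 197.] 189.0 [527.1  23.  106.   44. ] -28.47
scene grey [ 26. 179.] 1158.5 [  61.9 -653.   269.7  132.2] 0.19
scene grey [325. 146.] 140.5 [352.9 302.5 172.9  39.2] -80.03
scene grey [506. 149.] 308.0 [632.3 897.7 248.7  52. ] -53.34
scene grey [202. 113.] 98.5 [-60.7  -4.4 115.1  52.9] 39.81
scene grey [ 51. 115.] 500.0 [-309.1 -530.2  217.5  117.6] -0.15
scene grey [64. 93.] 62.5 [-479.7 -465.8  122.7   32.2] 1.71
scene grey [280.  11.] 631.0 [-1161.1   993.    587.8   225.6] -28.51
scene white [502. 379.] 154.0 [1221.6  102.6   53.1   20. ] -89.82
scene white [461. 285.]
[... 647 characters left out ...]
-89.5
side grey [112. 267.] 293.5 [826.1 294.2  94.9  65.5] -83.87
side grey [456. 258.] 95.0 [-28.2  -4.8 116.6  42.6] 8.35
side grey [137. 251.] 385.5 [799.7 237.2 107.9 106.7] -89.51
side grey [249. 202.] 461.0 [560.3 -31.5 175.8  48. ] -69.49
side grey [205. 153.] 369.5 [ 783.7 -212.9  166.5   51.7] -59.87
side grey [313. 127.] 63.0 [ 468.8 -465.5   54.2   44.9] -40.83
side grey [286. 123.] 67.0 [ 570.7 -462.6   69.3   42.9] -45.25
side grey [210. 116.] 247.5 [ 860.9 -423.1  111.5   68.3] 88.54
side grey [309.  84.] 355.5 [ 555.5 -789.4  143.   106.3] 84.23
side grey [370.   8.] 1007.0 [  434.2 -1940.8   426.1   418.2] 1.03
side white [309.  84.] 234.0 [ 536.3 -687.7  105.7   84.4] 84.76
```

>>> arm_command([
  {"x": 0.041,"y": -0.0256,"hand": 1},
  {"x": 0.041,"y": -0.0256,"hand": 1},
  {"x": 0.041,"y": -0.0256,"hand": 1},
  {"x": 0.041,"y": -0.0256,"hand": 1},
  {"x": 0.041,"y": -0.0256,"hand": 1},
  {"x": 0.041,"y": -0.0256,"hand": 1},
  {"x": 0.041,"y": -0.0256,"hand": 1},
  {"x": 0.041,"y": -0.0256,"hand": 1},
  {"x": 0.041,"y": -0.0256,"hand": 1},
  {"x": 0.041,"y": -0.0256,"hand": 1},
])

```text
validation failed for argument at $.ta...
```

>>> arm_command([
  {"x": 0.041,"y": -0.0256,"hand": 1},
  {"x": 0.041,"y": -0.0256,"hand": 1},
  {"hand": 1},
  {"hand": 1},
])

```text
validation failed for argument at $.ta...
```

```bash
cat >> h.py <<'E'
def need(s,x,y,z,yang,half=True):
    "shift in the present tool axes and spin to put TCP at x,y,z with the tool's y at angle yang (deg, mod 180)"
    M=Rn.from_rotvec(s["tcp_rot"]).as_matrix()
    now=np.arctan2(M[1,1],M[0,1]); dw=(np.deg2rad(yang)-now+np.pi/2)%np.pi-np.pi/2
    return "shift mm",np.round(M.T@(np.array([x,y,z])-s["tcp_pos"])*1000,1),"spin",round(-dw,4),"tilt deg",np.round(np.rad2deg(M[:2,2]),2)
def wrist(name):
    import pickle
    from cell import ctrl,viewer
    s=ctrl.read_state(); p=viewer.camera_params("wrist"); im,dp=viewer.capture("wrist")
    cv2.imwrite(f"pics/{name}.png",im[:,:,::-1]); pickle.dump((s,p,im,dp),open(name+".pkl","wb"))
    return s,p,im,dp
E
python3 - <<'E'
from h import *
s,p,im,dp=wrist("w1")
print(s["t"],s["tcp_pos"],s["joints"],p)
for col,z in(("grey",.028),("white",.082)):
    for c in blobs(mask(im,col),400,30000): print(col,c[:,0,:].mean(0).round(),cv2.contourArea(c),*rect(p,c,z))
E
```

```text
0.1 [ 0.20694365 -0.50947529  0.40361099] [-1.28807603e+00  8.79290597e-02  1.37213978e+00  1.35889664e-06
  1.68361071e+00 -1.03085500e-01] {'K': array([[273.12254204,   0.        , 256.5483651 ],
       [  0.        , 273.12254204, 192.15999534],
       [  0.        ,   0.        ,   1.        ]]), 'k1': 0.021524669127980137, 'origin': array([ 0.2816168 , -0.47907167,  0.37288884]), 'rotation': array([-0.28057394,  0.19186857, -1.17432065])}
grey [403. 271.] 2733.0 [ 139.4 -774.6  212.1   58.3] 72.79
grey [312. 283.] 4238.5 [  75.9 -664.5  192.3  124.9] 7.89
```

View pics/w1.png

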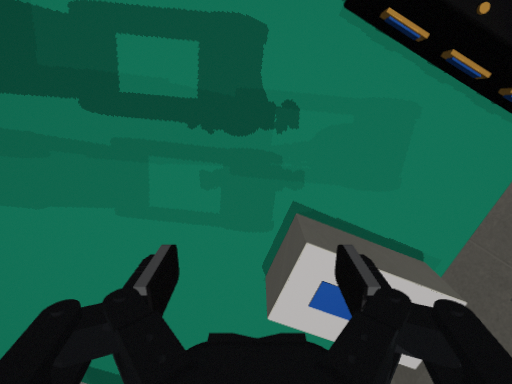

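The move was refused (arm is unmoved; the wrist picture just shows the start area with the meter box at lower right). Retry with all fields given.

>>> arm_command([
  {"x": 0.041,"y": -0.0256,"z": 0.0,"spin": 0.0,"hand": 1.0},
  {"x": 0.041,"y": -0.0256,"z": 0.0,"spin": 0.0,"hand": 1.0},
  {"x": 0.041,"y": -0.0256,"z": 0.0,"spin": 0.0,"hand": 1.0},
  {"x": 0.041,"y": -0.0256,"z": 0.0,"spin": 0.0,"hand": 1.0},
  {"x": 0.041,"y": -0.0256,"z": 0.0,"spin": 0.0,"hand": 1.0},
  {"x": 0.041,"y": -0.0256,"z": 0.0,"spin": 0.0,"hand": 1.0},
  {"x": 0.041,"y": -0.0256,"z": 0.0,"spin": 0.0,"hand": 1.0},
  {"x": 0.041,"y": -0.0256,"z": 0.0,"spin": 0.0,"hand": 1.0},
  {"x": 0.041,"y": -0.0256,"z": 0.0,"spin": 0.0,"hand": 1.0},
])

```text
t: 1.05
tcp_pos: [0.4628, -0.1554, 0.4046]
tcp_rot: [3.083, 0.602, -0.0]
contact_force: [0.9, -1.0, -0.1]
width: 0.0852
grasp_force: 0.0
```

```bash
python3 - <<'E'
from h import *
s,p,im,dp=wrist("w1b")
print(s["t"],s["tcp_pos"],p["origin"])
for col,z in(("grey",.028),("white",.082)):
    for c in blobs(mask(im,col),300,30000): print(col,c[:,0,:].mean(0).round(),cv2.contourArea(c),*rect(p,c,z))
E
```

```text
1.05 [ 0.46280796 -0.15535582  0.40456906] [ 0.53751061 -0.12501723  0.37377529]
grey [464. 240.] 536.0 [ 474.3 -463.4   46.9   44.2] 70.7
grey [501. 177.] 540.0 [ 566.  -451.2   47.4   28.9] 38.29
grey [236.  45.] 2782.0 [584.5 -81.4  69.4  47.7] -67.84
grey [127.  39.] 2431.5 [542.3  31.3  75.7  44.7] 84.8
```

View pics/w1b.png

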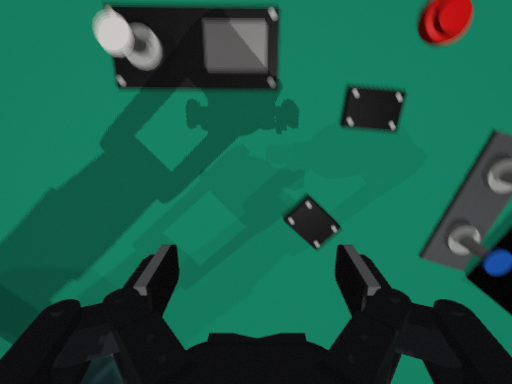

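Seat at (236,45) with white gauge beside it: seat ≈ (584,-81) mm, long side -67.8°, sizes right. On to the gold plates.

>>> arm_command([
  {"x": 0.0213,"y": -0.0433,"z": 0.0,"spin": 0.0,"hand": 1.0},
  {"x": 0.0213,"y": -0.0433,"z": 0.0,"spin": 0.0,"hand": 1.0},
  {"x": 0.0213,"y": -0.0433,"z": 0.0,"spin": 0.0,"hand": 1.0},
  {"x": 0.0213,"y": -0.0433,"z": 0.0,"spin": 0.0,"hand": 1.0},
  {"x": 0.0213,"y": -0.0433,"z": 0.0,"spin": 0.0,"hand": 1.0},
  {"x": 0.0213,"y": -0.0433,"z": 0.0,"spin": 0.0,"hand": 1.0},
  {"x": 0.0213,"y": -0.0433,"z": 0.0,"spin": 0.0,"hand": 1.0},
  {"x": 0.0213,"y": -0.0433,"z": 0.0,"spin": 0.0,"hand": 1.0},
])

```text
t: 1.9
tcp_pos: [0.4894, 0.2296, 0.4044]
tcp_rot: [3.083, 0.602, -0.0]
contact_force: [0.7, -0.8, -0.4]
width: 0.0854
grasp_force: 0.0
```

>>> arm_command([
  {"x": 0.0,"y": 0.0,"z": 0.0,"spin": -0.134,"hand": 1.0},
  {"x": 0.0,"y": 0.0,"z": 0.0,"spin": -0.134,"hand": 1.0},
  {"x": 0.0,"y": 0.0,"z": 0.0,"spin": -0.134,"hand": 1.0},
  {"x": 0.0,"y": 0.0,"z": 0.0,"spin": -0.134,"hand": 1.0},
  {"x": 0.0,"y": 0.0,"z": 0.0,"spin": -0.134,"hand": 1.0},
  {"x": 0.0,"y": 0.0,"z": 0.0,"spin": -0.134,"hand": 1.0},
  {"x": 0.0,"y": 0.0,"z": 0.0,"spin": -0.134,"hand": 1.0},
  {"x": 0.0,"y": 0.0,"z": 0.0,"spin": 0.0,"hand": 1.0},
])

```text
t: 2.7
tcp_pos: [0.4897, 0.2276, 0.4042]
tcp_rot: [-2.478, -1.93, 0.001]
contact_force: [0.2, 0.1, 0.3]
width: 0.0853
grasp_force: 0.0
```

```bash
python3 - <<'E'
from h import *
s,p,im,dp=wrist("w2")
print(s["t"],s["tcp_pos"],p["origin"],need(s,.49,.23,.4,-14.3))
for col,z in(("gold",.02),("red",.014)):
    for c in blobs(mask(im,col),300,30000): print(col,c[:,0,:].mean(0).round(),cv2.contourArea(c),*rect(p,c,z))
E
```

```text
2.7 [0.48968493 0.22757388 0.4042201 ] [0.50911026 0.30598484 0.37341557] ('shift mm', array([ 2.4, -0.3,  4.2]), 'spin', np.float64(0.0022), 'tilt deg', array([-0.05, -0.02]))
gold [209. 151.] 1897.5 [433.3 260.8  67.7  49. ] 75.84
gold [326. 121.] 2187.5 [587.4 259.9  69.3  49.1] -57.09
red [493. 238.] 497.0 [792.7  38.1  57.9  24.2] -13.86
red [221.  31.] 2634.5 [487.9 388.4  64.1  49.6] 74.31
```

View pics/w2.png

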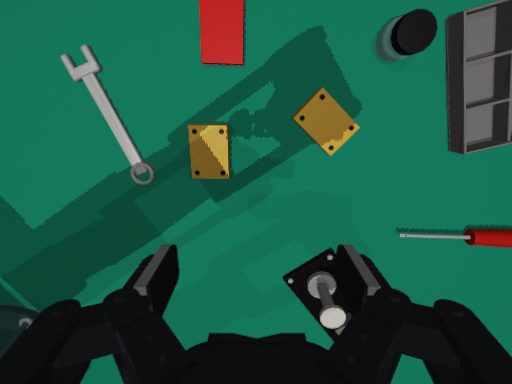

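Gold plates at (209,151) and (326,121), pad at (221,31); positions agree with the side camera. The spanner ring (142,174) is near plate A, so I descend with fingers partly closed.

>>> arm_command([
  {"x": 0.009,"y": -0.0315,"z": 0.0,"spin": 0.0,"hand": 0.6},
  {"x": 0.009,"y": -0.0315,"z": 0.0,"spin": 0.0,"hand": 0.6},
  {"x": 0.0,"y": 0.0,"z": 0.045,"spin": 0.0,"hand": 0.6},
  {"x": 0.0,"y": 0.0,"z": 0.045,"spin": 0.0,"hand": 0.6},
  {"x": 0.0,"y": 0.0,"z": 0.045,"spin": 0.0,"hand": 0.6},
  {"x": 0.0,"y": 0.0,"z": 0.035,"spin": 0.0,"hand": 0.6},
  {"x": 0.0,"y": 0.0,"z": 0.0,"spin": 0.0,"hand": 0.6},
  {"x": 0.0,"y": 0.0,"z": 0.0,"spin": 0.0,"hand": 0.6},
])

```text
t: 3.55
tcp_pos: [0.4331, 0.2606, 0.2349]
tcp_rot: [-2.48, -1.929, 0.001]
contact_force: [-0.2, 0.0, 0.3]
width: 0.0684
grasp_force: 0.0
```

```bash
python3 - <<'E'
from h import *
s,p,im,dp=wrist("w3")
print(s["t"],s["tcp_pos"],s["width"],need(s,.4333,.2608,.175,-14.2))
for col,z in(("gold",.02),):
    for c in blobs(mask(im,col),1000,90000): print(col,c[:,0,:].mean(0).round(),cv2.contourArea(c),*rect(p,c,z))
E
```

```text
3.55 [0.43312849 0.26061319 0.23492177] 0.06835143339963967 ('shift mm', array([ 0.3,  0.2, 59.9]), 'spin', np.float64(-0.0007), 'tilt deg', array([-0.04, -0.02]))
gold [258. 214.] 5710.5 [433.2 260.3  69.4  49.3] 75.4
gold [474. 164.] 6709.5 [587.5 259.8  70.   50.1] -57.22
```

>>> arm_command([
  {"x": 0.0,"y": 0.0,"z": 0.04,"spin": 0.0,"hand": 0.6},
  {"x": 0.0,"y": 0.0,"z": 0.015,"spin": 0.0,"hand": 0.6},
  {"x": 0.0,"y": 0.0,"z": 0.005,"spin": 0.0,"hand": 0.6},
  {"x": 0.0,"y": 0.0,"z": 0.0,"spin": 0.0,"hand": 0.0},
  {"x": 0.0,"y": 0.0,"z": 0.0,"spin": 0.0,"hand": -1.0},
  {"x": 0.0,"y": 0.0,"z": 0.0,"spin": 0.0,"hand": -1.0},
  {"x": 0.0,"y": 0.0,"z": 0.0,"spin": 0.0,"hand": -1.0},
])

```text
t: 4.3
tcp_pos: [0.4342, 0.2612, 0.1773]
tcp_rot: [2.477, 1.93, 0.008]
contact_force: [1.5, -0.1, 5.8]
width: 0.0478
grasp_force: 65.3
```

>>> arm_command([
  {"x": 0.0,"y": 0.0,"z": -0.02,"spin": 0.0,"hand": -1.0},
  {"x": 0.0,"y": 0.0,"z": -0.045,"spin": 0.0,"hand": -1.0},
  {"x": 0.0,"y": 0.0,"z": -0.045,"spin": 0.0,"hand": -1.0},
  {"x": 0.0,"y": 0.0,"z": -0.045,"spin": 0.0,"hand": -1.0},
  {"x": 0.0,"y": 0.0,"z": -0.045,"spin": 0.0,"hand": -1.0},
  {"x": 0.0,"y": 0.0,"z": 0.0,"spin": -0.127,"hand": -1.0},
  {"x": 0.0,"y": 0.0,"z": 0.0,"spin": -0.127,"hand": -1.0},
  {"x": 0.0,"y": 0.0,"z": 0.0,"spin": -0.127,"hand": -1.0},
  {"x": 0.0,"y": 0.0,"z": 0.0,"spin": -0.127,"hand": -1.0},
  {"x": 0.0,"y": 0.0,"z": 0.0,"spin": -0.127,"hand": -1.0},
])

```text
t: 5.3
tcp_pos: [0.4327, 0.2606, 0.3745]
tcp_rot: [-1.745, -2.612, 0.001]
contact_force: [0.1, 0.2, -2.2]
width: 0.0486
grasp_force: 64.4
```

```bash
python3 - <<'E'
from h import *
from cell import ctrl
s=ctrl.read_state(); print(s["t"],s["tcp_pos"],s["width"],s["contact_force"],need(s,.615,-.16,.37,22.16))
E
```

```text
5.3 [0.4327395  0.26055871 0.37448934] 0.048562400571389795 [ 0.08247146  0.20841258 -2.15906207] ('shift mm', array([-458.3,    7.2,    4.5]), 'spin', np.float64(0.0064), 'tilt deg', array([-0.03, -0.02]))
```

>>> arm_command([
  {"x": -0.0458,"y": 0.0007,"z": 0.0,"spin": 0.0,"hand": -1.0},
  {"x": -0.0458,"y": 0.0007,"z": 0.0,"spin": 0.0,"hand": -1.0},
  {"x": -0.0458,"y": 0.0007,"z": 0.0,"spin": 0.0,"hand": -1.0},
  {"x": -0.0458,"y": 0.0007,"z": 0.0,"spin": 0.0,"hand": -1.0},
  {"x": -0.0458,"y": 0.0007,"z": 0.0,"spin": 0.0,"hand": -1.0},
  {"x": -0.0458,"y": 0.0007,"z": 0.0,"spin": 0.0,"hand": -1.0},
  {"x": -0.0458,"y": 0.0007,"z": 0.0,"spin": 0.0,"hand": -1.0},
  {"x": -0.0458,"y": 0.0007,"z": 0.0,"spin": 0.0,"hand": -1.0},
  {"x": -0.0458,"y": 0.0007,"z": 0.0,"spin": 0.0,"hand": -1.0},
  {"x": -0.0458,"y": 0.0007,"z": 0.0,"spin": 0.0,"hand": -1.0},
])

```text
t: 6.3
tcp_pos: [0.613, -0.1625, 0.3744]
tcp_rot: [-1.752, -2.607, -0.0]
contact_force: [1.2, -0.6, -1.4]
width: 0.0486
grasp_force: 64.4
```

>>> arm_command([
  {"x": 0.0,"y": 0.0,"z": 0.0,"spin": 0.0,"hand": -1.0},
  {"x": 0.0,"y": 0.0,"z": 0.0,"spin": 0.0,"hand": -1.0},
  {"x": 0.0,"y": 0.0,"z": 0.0,"spin": 0.0,"hand": -1.0},
])

```text
t: 6.6
tcp_pos: [0.6125, -0.1599, 0.3745]
tcp_rot: [-1.75, -2.608, -0.0]
contact_force: [-0.7, -0.2, -1.5]
width: 0.0481
grasp_force: 64.4
```

```bash
python3 - <<'E'
from h import *
s,p,im,dp=wrist("w4")
print(s["t"],s["tcp_pos"],s["width"])
for col,z in(("grey",.028),("gold",s["tcp_pos"][2]-.1773+.02)):
    for c in blobs(mask(im,col),1000,90000): print(col,c[:,0,:].mean(0).round(),cv2.contourArea(c),*rect(p,c,z))
print(need(s,.5845,-.0814,.3,22.16))
E
```

```text
6.6 [ 0.61250294 -0.15988202  0.37449112] 0.048102679053559555
grey [482. 298.] 4402.5 [ 966.3 -231.2  274.5  101.9] -52.39
grey [369. 247.] 2734.0 [ 783.2 -194.4  108.6   59.5] -28.64
grey [259.  94.] 2368.0 [580.6 -83.6  68.   49. ] -68.29
gold [257. 257.] 10150.5 [ 612.3 -160.6   69.2   49.1] -68.11
('shift mm', array([83.2,  3.9, 74.6]), 'spin', np.float64(0.0019), 'tilt deg', array([-0.04,  0.05]))
```

View pics/w4.png

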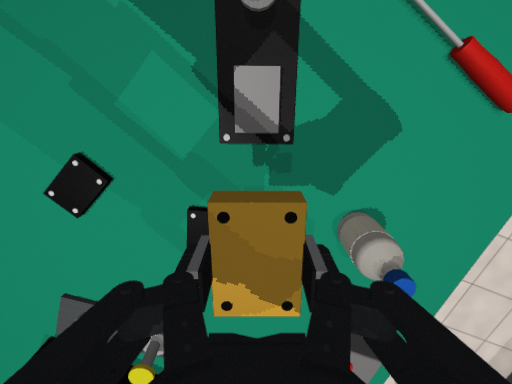

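Seat at (259,94), held gold plate squarely at (257,257). I drop lower for a closer seat fix.

>>> arm_command([
  {"x": 0.0,"y": 0.001,"z": 0.04,"spin": 0.0,"hand": -1.0},
  {"x": 0.0,"y": 0.0,"z": 0.04,"spin": 0.0,"hand": -1.0},
  {"x": 0.0,"y": 0.0,"z": 0.03,"spin": 0.0,"hand": -1.0},
  {"x": 0.0,"y": 0.0,"z": 0.0,"spin": 0.0,"hand": -1.0},
  {"x": 0.0,"y": 0.0,"z": 0.0,"spin": 0.0,"hand": -1.0},
])

```text
t: 7.15
tcp_pos: [0.6136, -0.1592, 0.2653]
tcp_rot: [-1.749, -2.609, 0.0]
contact_force: [-0.3, -0.9, -1.5]
width: 0.0482
grasp_force: 64.3
```

```bash
cat >> h.py <<'E'
def edges(p,im,col,z,c0,yang,box=(50,70)):
    "grey/gold face edge midpoints along its own axes, from the mask warped to mm on the plane z"
    from numpy import deg2rad,cos,sin
    for c in blobs(mask(im,col),1000,90000):
        w=onplane(p,c[:,0,:],z)[:,:2]*1000-np.array(c0)
        a=deg2rad(yang); u=w@[cos(a),sin(a)]; v=w@[-sin(a),cos(a)]
        if abs(u.mean())>30 or abs(v.mean())>30: continue
        mu,mv=(u.max()+u.min())/2,(v.max()+v.min())/2
        m=abs(v-mv)<box[1]*.35; n=abs(u-mu)<box[0]*.35
        q=[np.median(u[m&(u<mu)]),np.median(u[m&(u>mu)]),np.median(v[n&(v<mv)]),np.median(v[n&(v>mv)])]
        print(col,"edges",np.round(q,1),"slope deg",np.round(np.rad2deg([-np.polyfit(v[m&(u<mu)],u[m&(u<mu)],1)[0],-np.polyfit(v[m&(u>mu)],u[m&(u>mu)],1)[0],np.polyfit(u[n&(v<mv)],v[n&(v<mv)],1)[0]]),1))
E
python3 - <<'E'
from h import *
s,p,im,dp=wrist("w5")
print(s["t"],s["tcp_pos"],s["width"])
for col,z in(("grey",.028),("gold",s["tcp_pos"][2]-.1773+.02)):
    for c in blobs(mask(im,col),1000,90000): print(col,c[:,0,:].mean(0).round(),cv2.contourArea(c),*rect(p,c,z))
edges(p,im,"grey",.028,(582,-83),22)
print(need(s,.582,-.083,.22,22))
m=dp[70:110,245:275]; print(np.median(m))
E
```

```text
7.15 [ 0.61361036 -0.15916853  0.26531903] 0.048185699799682784
grey [428. 301.] 3325.0 [ 805.9 -186.3  158.5   40.1] -12.54
grey [258.  91.] 6128.5 [580.9 -84.   69.6  49.5] -68.28
gold [257. 257.] 10261.5 [ 613.4 -160.1   69.5   49.2] -67.83
grey edges [-25.4  23.1 -25.9  33.8] slope deg [ 22.8  -0.3 -44. ]
('shift mm', array([82.5, -0.3, 45.3]), 'spin', np.float64(0.0055), 'tilt deg', array([-0.01,  0.  ]))
0.19353503
```

View pics/w5.png

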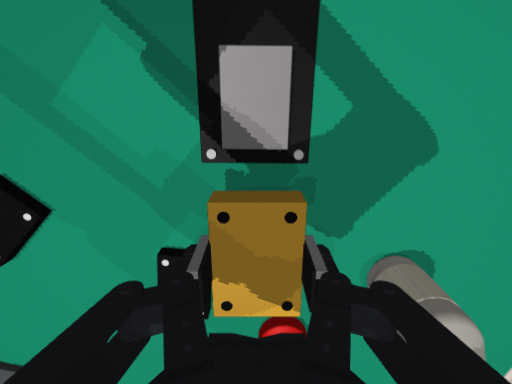

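>>> arm_command([
  {"x": 0.03,"y": -0.0013,"z": 0.0,"spin": 0.008,"hand": -1.0},
  {"x": 0.03,"y": 0.0,"z": 0.0,"spin": 0.0,"hand": -1.0},
  {"x": 0.0228,"y": 0.0,"z": 0.0,"spin": 0.0,"hand": -1.0},
  {"x": 0.0,"y": 0.0,"z": 0.025,"spin": 0.0,"hand": -1.0},
  {"x": 0.0,"y": 0.0,"z": 0.025,"spin": 0.0,"hand": -1.0},
  {"x": 0.0,"y": 0.0,"z": 0.007,"spin": 0.0,"hand": -1.0},
  {"x": 0.0,"y": 0.0,"z": 0.0,"spin": 0.0,"hand": -1.0},
  {"x": 0.0,"y": 0.0,"z": 0.0,"spin": 0.0,"hand": -1.0},
])

```text
t: 8.0
tcp_pos: [0.5825, -0.0843, 0.2102]
tcp_rot: [1.76, 2.598, 0.002]
contact_force: [0.3, 0.1, -1.7]
width: 0.0484
grasp_force: 64.3
```

```bash
python3 - <<'E'
from h import *
from cell import viewer
s,p,im,dp=wrist("w6")
print(s["t"],s["tcp_pos"],s["contact_force"],need(s,.581,-.0831,.205,21.8))
sc,_=viewer.capture("side"); cv2.imwrite("pics/side6.png",sc[:,:,::-1])
a=cv2.resize(im[60:340,120:400],(560,560)); b=cv2.resize(sc[140:260,200:320],(240,240),interpolation=cv2.INTER_CUBIC)
o=np.zeros((560,800,3),np.uint8); o[:,:560]=a; o[:240,560:]=b
cv2.imwrite("pics/c6.png",o[:,:,::-1])
E
```

```text
8.0 [ 0.58250491 -0.08428345  0.21021336] [ 0.27493479  0.11318255 -1.6896882 ] ('shift mm', array([ 1.7, -1. ,  5.2]), 'spin', np.float64(-0.0006), 'tilt deg', array([ 0.24, -0.06]))
```

View pics/c6.png

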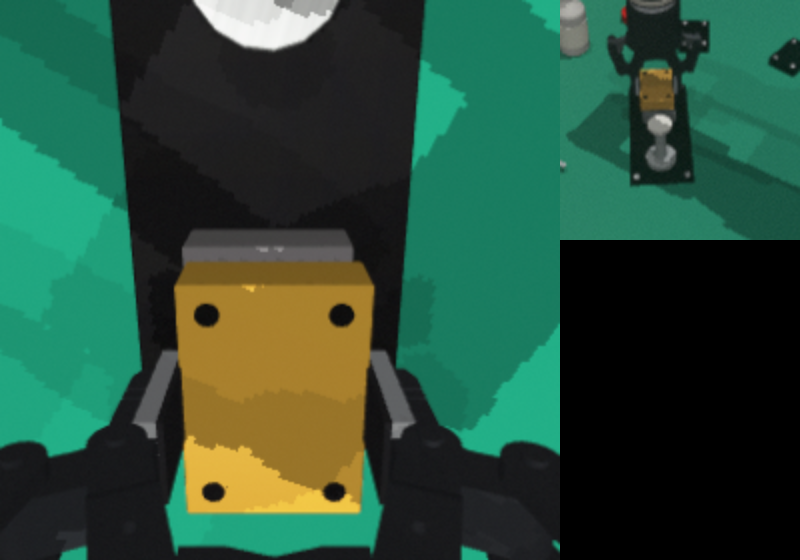

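The gold plate is held just over the seat, with the seat's front strip (light grey, crop rows 247–262) exposed; I compute the remaining offset from these edges.

```bash
python3 - <<'E'
import pickle; from h import *
s,p,im,dp=pickle.load(open("w6.pkl","rb"))
g=cv2.cvtColor(im,cv2.COLOR_RGB2GRAY)
for c in (230,270,285): print(c,[(r,g[r,c]) for r in range(170,206)])
for r in(180,187): print(r,[tuple(im[r,c]) for c in range(204,220)],[tuple(im[r,c]) for c in range(288,304)])
E
```

```text
230 [(170, np.uint8(18)), (171, np.uint8(19)), (172, np.uint8(19)), (173, np.uint8(19)), (174, np.uint8(35)), (175, np.uint8(59)), (176, np.uint8(67)), (177, np.uint8(67)), (178, np.uint8(66)), (179, np.uint8(66)), (180, np.uint8(67)), (181, np.uint8(66)), (182, np.uint8(69)), (183, np.uint8(82)), (184, np.uint8(94)), (185, np.uint8(96)), (186, np.uint8(96)), (187, np.uint8(95)), (188, np.uint8(93)), (189, np.uint8(87)), (190, np.uint8(88)), (191, np.uint8(90)), (192, np.uint8(91)), (193, np.uint8(91)), (194, np.uint8(91)), (195, np.uint8(90)), (196, np.uint8(90)), (197, np.uint8(91)), (198, np.uint8(92)), (199, np.uint8(90)), (200, np.uint8(91)), (201, np.uint8(93)), (202, np.uint8(109)), (203, np.uint8(129)), (204, np.uint8(130)), (205, np.uint8(131))]
270 [(170, np.uint8(15)), (171, np.uint8(18)), (172, np.uint8(19)), (173, np.uint8(18)), (174, np.uint8(35)), (175, np.uint8(59)), (176, np.uint8(66)), (177, np.uint8(66)), (178, np.uint8(67)), (179, np.uint8(67)), (180, np.uint8(68)), (181, np.uint8(69)), (182, np.uint8(70)), (183, np.uint8(81)), (184, np.uint8(95)), (185, np.uint8(
[... 3322 characters left out ...]
.uint8(99), np.uint8(95), np.uint8(98)), (np.uint8(98), np.uint8(95), np.uint8(97)), (np.uint8(98), np.uint8(95), np.uint8(96)), (np.uint8(99), np.uint8(95), np.uint8(97)), (np.uint8(99), np.uint8(95), np.uint8(97)), (np.uint8(98), np.uint8(95), np.uint8(96)), (np.uint8(97), np.uint8(94), np.uint8(95)), (np.uint8(95), np.uint8(92), np.uint8(94)), (np.uint8(64), np.uint8(62), np.uint8(63)), (np.uint8(22), np.uint8(23), np.uint8(23)), (np.uint8(17), np.uint8(18), np.uint8(18)), (np.uint8(20), np.uint8(19), np.uint8(19)), (np.uint8(16), np.uint8(15), np.uint8(17)), (np.uint8(18), np.uint8(18), np.uint8(19)), (np.uint8(18), np.uint8(17), np.uint8(18)), (np.uint8(18), np.uint8(18), np.uint8(18))]
```

```bash
cat >> h.py <<'E'
def totool(s,w):
    M=Rn.from_rotvec(s["tcp_rot"]).as_matrix(); return ((w-s["tcp_pos"])@M)*1000
E
python3 - <<'E'
import pickle; from h import *
s,p,im,dp=pickle.load(open("w6.pkl","rb"))
m=mask(im,"gold"); 
for r in(208,240,280):
    k=np.where(m[r])[0]; k=k[(k>180)&(k<330)]; w=totool(s,onplane(p,[(k[0]-.5,r),(k[-1]+.5,r)],.0529)); print(r,k[0],k[-1],w[:,:2].round(1),w[:,1].mean().round(2))
rr=np.where(m[150:380,256])[0]+150; print(rr[0],rr[-1],totool(s,onplane(p,[(256,202),(256,rr[-1]+.5)],.0529))[:,0])
print("plate bottom front",totool(s,onplane(p,[(256,189.2)],.0329))[:,0])
print("seat front",totool(s,onplane(p,[(256,182.9)],.028))[:,0],"sides",totool(s,onplane(p,[(210.5,187),(296.3,187)],.028))[:,1])
E
```

```text
208 208 306 [[ 30.9 -24.8]
 [ 30.8  24.4]] -0.21
240 209 304 [[ 13.1 -25.3]
 [ 13.   24.4]] -0.47
280 212 300 [[-11.3 -25. ]
 [-11.4  23.5]] -0.75
191 315 [ 33.99283519 -35.25174208]
plate bottom front [34.22717817]
seat front [36.47958832] sides [-27.1372874   22.61719614]
```

>>> arm_command([
  {"x": 0.0021,"y": -0.0017,"z": 0.0,"spin": 0.0,"hand": -1.0},
  {"x": 0.0,"y": 0.0,"z": 0.002,"spin": 0.0,"hand": -1.0},
  {"x": 0.0,"y": 0.0,"z": 0.001,"spin": 0.0,"hand": -1.0},
  {"x": 0.0,"y": 0.0,"z": 0.0,"spin": 0.0,"hand": -1.0},
  {"x": 0.0,"y": 0.0,"z": 0.0,"spin": 0.0,"hand": -1.0},
])

```text
t: 8.6
tcp_pos: [0.5792, -0.0827, 0.2054]
tcp_rot: [1.762, 2.601, 0.0]
contact_force: [-1.9, 0.3, 3.3]
width: 0.0484
grasp_force: 65.0
```

```bash
cat >> h.py <<'E'
def cmp(s,p,im,zt,zb,below="grey"):
    "front edges (tool x) and side edges (tool y) of the held plate's top and of the seat strip, mm"
    h,sa,v=[k.astype(int) for k in cv2.split(cv2.cvtColor(im,cv2.COLOR_RGB2HSV))]
    out={}
    for c in(230,256,280):
        g=v[160:215,c]; d=np.abs(g[2:]-g[:-2]); print(c,[(161+i,int(d[i])) for i in range(1,len(d)-1) if d[i]>7 and d[i]>=d[i-1] and d[i]>d[i+1]])
    return
E
python3 - <<'E'
from h import *
s,p,im,dp=wrist("w7")
print(s["t"],s["tcp_pos"],s["contact_force"])
cmp(s,p,im,0,0)
for r in range(176,192,3): 
    v=im[r].max(1).astype(int); k=np.where(v>45)[0]; k=k[(k>195)&(k<315)]; print(r,k[0],k[-1])
E
```

```text
8.6 [ 0.5792354  -0.08270948  0.20537411] [-1.94345927  0.34990278  3.33876463]
230 [(181, 44), (190, 45), (202, 46)]
256 [(175, 11), (181, 42), (190, 45), (202, 47)]
280 [(164, 10), (181, 44), (190, 44), (202, 45)]Traceback (most recent call last):
  File "<stdin>", line 6, in <module>
IndexError: index 0 is out of bounds for axis 0 with size 0
```

```bash
python3 - <<'E'
import pickle; from h import *
s,p,im,dp=pickle.load(open("w7.pkl","rb"))
print("edge190 x",totool(s,onplane(p,[(256,189.9)],.028))[:,0],"face bottom x",totool(s,onplane(p,[(256,181)],.008))[:,0],"plate top x",totool(s,onplane(p,[(256,202)],.048))[:,0])
v=im.max(2).astype(int)
for r in range(182,202,2):
    k=np.where(v[r]>45)[0]; k=k[(k>195)&(k<318)]
    d=np.abs(np.diff(v[r].astype(int))); L=200+np.argmax(d[200:225]); R=290+np.argmax(d[290:312]); print(r,L+.5,R+.5,totool(s,onplane(p,[(L+.5,r),(R+.5,r)],.028))[:,1].round(1))
E
```

```text
edge190 x [33.72607264] face bottom x [33.19795387] plate top x [33.89902533]
182 219.5 297.5 [-21.1  22.5]
184 218.5 298.5 [-21.7  23.1]
186 217.5 299.5 [-22.3  23.7]
188 216.5 301.5 [-22.9  24.9]
190 212.5 301.5 [-25.2  24.9]
192 211.5 302.5 [-25.9  25.6]
194 210.5 302.5 [-26.5  25.6]
196 210.5 303.5 [-26.6  26.3]
198 209.5 304.5 [-27.2  26.9]
200 208.5 305.5 [-27.8  27.5]
```

>>> arm_command([
  {"x": 0.0,"y": 0.0,"z": -0.003,"spin": 0.0,"hand": -1.0},
  {"x": 0.0,"y": 0.0009,"z": 0.0,"spin": 0.0,"hand": -1.0},
  {"x": 0.0,"y": 0.0,"z": 0.0,"spin": 0.0,"hand": -1.0},
  {"x": 0.0,"y": 0.0,"z": 0.003,"spin": 0.0,"hand": -1.0},
  {"x": 0.0,"y": 0.0,"z": 0.0,"spin": 0.0,"hand": -1.0},
  {"x": 0.0,"y": 0.0,"z": 0.0,"spin": 0.0,"hand": -1.0},
])

```text
t: 9.25
tcp_pos: [0.5802, -0.0824, 0.2053]
tcp_rot: [1.762, 2.6, 0.0]
contact_force: [-0.6, -0.1, 4.3]
width: 0.0487
grasp_force: 65.0
```

```bash
cat > f.py <<'E'
import sys; from h import *
s,p,im,dp=wrist(sys.argv[1]); r0,r1=int(sys.argv[2]),int(sys.argv[3])
print(s["t"],s["tcp_pos"],s["contact_force"],s["width"])
v=im.max(2).astype(int); cmp(s,p,im,0,0)
for r in range(r0,r1,2):
    d=np.abs(np.diff(v[r])); L=190+np.argmax(d[190:235]); R=285+np.argmax(d[285:322]); print(r,L+.5,R+.5,(L+R+1)/2)
E
python3 f.py w8 178 204
```

```text
9.25 [ 0.58016676 -0.08236894  0.205345  ] [-0.62957447 -0.05562147  4.27093642] 0.04865415405034465
230 [(181, 46), (190, 46), (202, 47)]
256 [(175, 9), (181, 44), (190, 44), (202, 45)]
280 [(165, 8), (181, 45), (190, 45), (202, 47)]
178 233.5 292.5 263.0
180 218.5 295.5 257.0
182 217.5 296.5 257.0
184 216.5 297.5 257.0
186 215.5 298.5 257.0
188 214.5 299.5 257.0
190 213.5 300.5 257.0
192 211.5 301.5 256.5
194 210.5 302.5 256.5
196 210.5 303.5 257.0
198 209.5 304.5 257.0
200 208.5 305.5 257.0
202 206.5 306.5 256.5
```

Aligned: seat and plate centre columns both 257, front edges coincide. Release, rise, go to plate B.

>>> arm_command([
  {"x": 0.0,"y": 0.0,"z": 0.0,"spin": 0.0,"hand": 0.4},
  {"x": 0.0,"y": 0.0,"z": 0.0,"spin": 0.0,"hand": 0.6},
  {"x": 0.0,"y": 0.0,"z": 0.0,"spin": 0.0,"hand": 0.6},
  {"x": 0.0,"y": 0.0,"z": -0.03,"spin": 0.0,"hand": 0.6},
  {"x": 0.0,"y": 0.0,"z": -0.04,"spin": 0.0,"hand": 0.6},
  {"x": 0.0,"y": 0.0,"z": -0.04,"spin": 0.0,"hand": 0.6},
])

```text
t: 9.9
tcp_pos: [0.5798, -0.0823, 0.3148]
tcp_rot: [-1.761, -2.599, 0.001]
contact_force: [1.4, -0.5, 0.3]
width: 0.0686
grasp_force: 0.0
```

>>> arm_command([
  {"x": 0.0394,"y": 0.0167,"z": 0.0,"spin": 0.0,"hand": 0.6},
  {"x": 0.0394,"y": 0.0167,"z": 0.0,"spin": 0.0,"hand": 0.6},
  {"x": 0.0394,"y": 0.0167,"z": 0.0,"spin": 0.0,"hand": 0.6},
  {"x": 0.0394,"y": 0.0167,"z": 0.0,"spin": 0.0,"hand": 0.6},
  {"x": 0.0394,"y": 0.0167,"z": 0.0,"spin": 0.0,"hand": 0.6},
  {"x": 0.0394,"y": 0.0167,"z": 0.0,"spin": 0.0,"hand": 0.6},
  {"x": 0.0394,"y": 0.0167,"z": 0.0,"spin": 0.0,"hand": 0.6},
  {"x": 0.0394,"y": 0.0167,"z": 0.0,"spin": -0.097,"hand": 0.6},
  {"x": 0.0,"y": 0.0,"z": 0.0,"spin": -0.097,"hand": 0.6},
  {"x": 0.0,"y": 0.0,"z": 0.0,"spin": 0.0,"hand": 0.6},
])

```text
t: 10.9
tcp_pos: [0.5868, 0.2614, 0.314]
tcp_rot: [-1.498, -2.761, 0.001]
contact_force: [-0.1, -0.4, -0.1]
width: 0.0677
grasp_force: 0.0
```

```bash
python3 - <<'E'
from h import *
s,p,im,dp=wrist("w9")
print(s["t"],s["tcp_pos"],s["width"],need(s,.5874,.260,.18,32.9))
for col,z in(("gold",.02),("red",.014)):
    for c in blobs(mask(im,col),1000,90000): print(col,c[:,0,:].mean(0).round(),cv2.contourArea(c),*rect(p,c,z))
E
```

```text
10.9 [0.58684766 0.26144333 0.31398868] 0.06769916070629206 ('shift mm', array([ -1.5,  -0.2, 134. ]), 'spin', np.float64(0.0021), 'tilt deg', array([-0.04, -0.04]))
gold [257. 186.] 3109.5 [587.2 259.8  68.9  49.3] -57.23
red [238.  15.] 2589.5 [487.7 386.5  61.1  49.3] 73.99
```

>>> arm_command([
  {"x": -0.0015,"y": -0.0002,"z": 0.04,"spin": 0.002,"hand": 0.6},
  {"x": 0.0,"y": 0.0,"z": 0.04,"spin": 0.0,"hand": 0.6},
  {"x": 0.0,"y": 0.0,"z": 0.04,"spin": 0.0,"hand": 0.6},
  {"x": 0.0,"y": 0.0,"z": 0.014,"spin": 0.0,"hand": 0.6},
  {"x": 0.0,"y": 0.0,"z": 0.0,"spin": 0.0,"hand": 0.6},
  {"x": 0.0,"y": 0.0,"z": 0.0,"spin": 0.0,"hand": 0.0},
  {"x": 0.0,"y": 0.0,"z": 0.0,"spin": 0.0,"hand": -1.0},
  {"x": 0.0,"y": 0.0,"z": 0.0,"spin": 0.0,"hand": -1.0},
  {"x": 0.0,"y": 0.0,"z": 0.0,"spin": 0.0,"hand": -1.0},
])

```text
t: 11.85
tcp_pos: [0.589, 0.2588, 0.1839]
tcp_rot: [1.503, 2.754, 0.006]
contact_force: [1.0, -1.0, 5.3]
width: 0.048
grasp_force: 63.7
```

>>> arm_command([
  {"x": 0.0,"y": 0.0,"z": -0.02,"spin": 0.0,"hand": -1.0},
  {"x": 0.0,"y": 0.0,"z": -0.045,"spin": 0.0,"hand": -1.0},
  {"x": 0.0,"y": 0.0,"z": -0.045,"spin": 0.0,"hand": -1.0},
  {"x": 0.0,"y": 0.0,"z": -0.02,"spin": 0.0965,"hand": -1.0},
  {"x": 0.0,"y": 0.0,"z": 0.0,"spin": 0.096,"hand": -1.0},
  {"x": -0.0392,"y": -0.0168,"z": 0.0,"spin": 0.0,"hand": -1.0},
  {"x": -0.0392,"y": -0.0168,"z": 0.0,"spin": 0.0,"hand": -1.0},
  {"x": -0.0392,"y": -0.0168,"z": 0.0,"spin": 0.0,"hand": -1.0},
  {"x": -0.0392,"y": -0.0168,"z": 0.0,"spin": 0.0,"hand": -1.0},
])

```text
t: 12.75
tcp_pos: [0.5829, 0.0868, 0.3103]
tcp_rot: [-1.761, -2.601, 0.001]
contact_force: [0.9, -0.1, -2.3]
width: 0.048
grasp_force: 62.9
```

>>> arm_command([
  {"x": -0.0392,"y": -0.0168,"z": 0.0,"spin": 0.0,"hand": -1.0},
  {"x": -0.0392,"y": -0.0168,"z": 0.0,"spin": 0.0,"hand": -1.0},
  {"x": -0.0392,"y": -0.0168,"z": 0.0,"spin": 0.0,"hand": -1.0},
  {"x": -0.0392,"y": -0.0168,"z": 0.0,"spin": 0.0,"hand": -1.0},
  {"x": 0.0,"y": 0.0,"z": 0.0,"spin": 0.0,"hand": -1.0},
  {"x": 0.0,"y": 0.0,"z": 0.0,"spin": 0.0,"hand": -1.0},
])

```text
t: 13.35
tcp_pos: [0.5788, -0.0834, 0.3103]
tcp_rot: [-1.765, -2.598, -0.001]
contact_force: [0.2, 0.4, -1.7]
width: 0.0479
grasp_force: 62.9
```

```bash
python3 - <<'E'
from h import *
s,p,im,dp=wrist("w10")
print(s["t"],s["tcp_pos"],s["width"],need(s,.5802,-.0824,.237,21.77))
for col,z in(("gold",s["tcp_pos"][2]-.1839+.02),):
    for c in blobs(mask(im,col),1000,90000): print(col,c[:,0,:].mean(0).round(),cv2.contourArea(c),*rect(p,c,z))
E
```

```text
13.35 [ 0.57883662 -0.08339347  0.31032946] 0.04785952529630201 ('shift mm', array([ 0.3,  1.7, 73.3]), 'spin', np.float64(-0.0028), 'tilt deg', array([-0.04,  0.05]))
gold [256. 246.] 9693.0 [577.4 -81.2  69.1  49.2] -68.41
gold [259. 170.] 1182.5 [561.5 -38.   28.1  11.3] 21.59
```

>>> arm_command([
  {"x": -0.0027,"y": 0.0017,"z": 0.035,"spin": -0.002,"hand": -1.0},
  {"x": 0.0,"y": 0.0,"z": 0.03,"spin": 0.0,"hand": -1.0},
  {"x": 0.0,"y": 0.0,"z": 0.008,"spin": 0.0,"hand": -1.0},
  {"x": 0.0,"y": 0.0,"z": 0.0,"spin": 0.0,"hand": -1.0},
  {"x": 0.0,"y": 0.0,"z": 0.0,"spin": 0.0,"hand": -1.0},
])

```text
t: 13.9
tcp_pos: [0.5824, -0.0836, 0.2392]
tcp_rot: [1.757, 2.602, 0.001]
contact_force: [0.3, -0.5, -1.5]
width: 0.0479
grasp_force: 62.9
```

```bash
python3 f.py w11 160 214; python3 - <<'E'
import cv2; a=cv2.imread("pics/w11.png")[110:340,150:370]; cv2.imwrite("pics/c11.png",cv2.resize(a,None,fx=2.5,fy=2.5))
E
```

```text
13.9 [ 0.58235467 -0.08363944  0.2391705 ] [ 0.31935561 -0.51704315 -1.48183124] 0.04788285158463715
230 [(166, 33), (172, 41), (179, 32), (182, 38), (192, 44), (205, 71), (207, 36), (209, 35)]
256 [(166, 37), (172, 41), (180, 31), (182, 38), (192, 71), (194, 25)]
280 [(166, 38), (172, 41), (180, 32), (182, 37), (192, 40)]
160 194.5 314.5 254.5
162 194.5 314.5 254.5
164 194.5 314.5 254.5
166 194.5 314.5 254.5
168 194.5 314.5 254.5
170 194.5 314.5 254.5
172 194.5 313.5 254.0
174 195.5 313.5 254.5
176 195.5 313.5 254.5
178 195.5 313.5 254.5
180 195.5 313.5 254.5
182 213.5 313.5 263.5
184 195.5 313.5 254.5
186 195.5 301.5 248.5
188 196.5 312.5 254.5
190 196.5 312.5 254.5
192 196.5 304.5 250.5
194 196.5 304.5 250.5
196 208.5 304.5 256.5
198 208.5 304.5 256.5
200 208.5 304.5 256.5
202 208.5 311.5 260.0
204 218.5 294.5 256.5
206 197.5 303.5 250.5
208 197.5 294.5 246.0
210 209.5 303.5 256.5
212 209.5 303.5 256.5
```

View pics/c11.png

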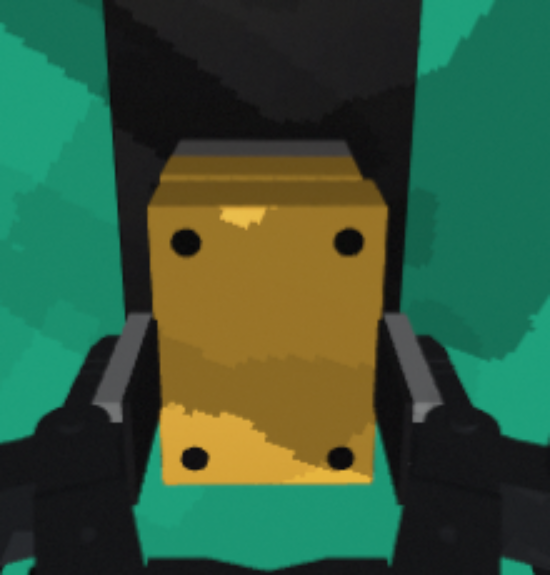

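Plate A's top strip (crop row ~176, x 161–362) shows ahead of held plate B (x 148–387); computing the offset.

```bash
python3 - <<'E'
import pickle; from h import *
s,p,im,dp=pickle.load(open("w11.pkl","rb"))
t=lambda u,v,z: totool(s,onplane(p,[(u,v)],z))[0,:2].round(2)
print("seat bot",t(255,166,.008),"A bot",t(254.8,172,.028),"A top",t(254.6,179.8,.048))
for b in(.052,.0553): print("B bot",t(256.8,181.9,b),"B top",t(257,192,b+.02))
m=mask(im,"gold"); rr=np.where(m[190:380,250])[0]+190; print(rr[-1],"B rear",t(256.5,rr[-1]+.5,.0753),t(256.5,rr[-1]+.5,.072))
for r in(200,240,280):
    k=np.where(im[r,:,0]>70)[0]; k=k[(k>200)&(k<312)]; print(r,k[0],k[-1],t((k[0]+k[-1])/2,r,.0753))
E
```

```text
seat bot [35.16 -1.57] A bot [35.58 -1.61] A top [35.73 -1.61]
B bot [35.56 -0.27] B top [35.85 -0.19]
B bot [36.52 -0.28] B top [36.94 -0.2 ]
303 B rear [-32.61  -0.48] [-35.43  -0.49]
200 209 304 [32.57 -0.46]
240 201 311 [ 9.38 -0.74]
280 214 300 [-16.27  -0.19]
```

>>> arm_command([
  {"x": -0.001,"y": -0.0013,"z": 0.0,"spin": 0.003,"hand": -1.0},
  {"x": 0.0,"y": 0.0,"z": 0.003,"spin": 0.0,"hand": -1.0},
  {"x": 0.0,"y": 0.0,"z": 0.002,"spin": 0.0,"hand": -1.0},
  {"x": 0.0,"y": 0.0,"z": 0.0,"spin": 0.0,"hand": -1.0},
  {"x": 0.0,"y": 0.0,"z": 0.0,"spin": 0.0,"hand": -1.0},
])

```text
t: 14.45
tcp_pos: [0.5808, -0.0858, 0.2326]
tcp_rot: [-1.764, -2.599, 0.0]
contact_force: [0.5, -0.1, -2.1]
width: 0.0481
grasp_force: 62.9
```

```bash
python3 f.py w12 168 196; python3 - <<'E'
import pickle; from h import *
s,p,im,dp=pickle.load(open("w12.pkl","rb"))
print(need(s,.5802,-.0824,.2319,21.77))
for c in(235,256,275): print(c,im[160:198,c,0])
for r in range(168,196,3): print(r,im[r,204:224,0],im[r,288:308,0])
E
```

```text
14.45 [ 0.5808215  -0.08582029  0.23256106] [ 0.48364568 -0.07101089 -2.07591429] 0.04808121581832004
230 [(166, 43), (172, 36), (180, 29), (182, 30), (192, 44), (205, 71), (209, 38)]
256 [(166, 45), (172, 35), (180, 29), (182, 31), (192, 109), (196, 74)]
280 [(166, 39), (172, 37), (180, 28), (182, 29), (192, 40)]
168 196.5 319.5 258.0
170 196.5 319.5 258.0
172 196.5 319.5 258.0
174 196.5 296.5 246.5
176 196.5 318.5 257.5
178 217.5 318.5 268.0
180 216.5 318.5 267.5
182 197.5 318.5 258.0
184 197.5 318.5 258.0
186 197.5 318.5 258.0
188 197.5 302.5 250.0
190 197.5 303.5 250.5
192 208.5 304.5 256.5
194 208.5 304.5 256.5
('shift mm', array([3.4, 0.7, 0.7]), 'spin', np.float64(-0.0015), 'tilt deg', array([-0.02, -0.  ]))
235 [ 16  20  16  15  18  17  40  62  61  61  61  63  75  98 107 108 107 107
 108 106 120 137 125 107 108 108 108 109 108 108 107 111 161 221 219 156
 157 155]
256 [ 17  19  16  17  14  16  38  61  62  62  61  63  75  98 107 108 107 108
 109 109 121 138 123 107 108 107 108 108 108 108 107 113 165 222 233 235
 221 161]
275 [ 16  16  18  12  16  22  44  62  63  61  63  64  7
[... 1020 characters left out ...]
17  18  18
  20  20]
186 [ 29  28  29  28  26  15  16  26  90 108 108 107 107 108 107 108 108 108
 108 108] [108 109 108 109 108 109 107 109 109 108 108 108 109  81  28  18  18  18
  16  20]
189 [ 27  28  30  26  17  15  57 106 108 107 108 109 108 108 108 109 107 107
 108 108] [111 110 110 110 110 111 109 109 111 111 110 109 111 110 106  47  20  17
  21  18]
192 [ 29  28  27  20  22 113 129 130 131 130 128 129 128 132 132 131 132 132
 129 129] [136 132 131 136 136 138 136 137 136 137 137 138 133 133 137 135 108  36
  19  18]
195 [ 29  27  27  27  25 142 157 156 156 156 157 156 156 156 157 156 157 156
 157 157] [157 158 157 157 157 156 157 158 157 157 157 158 157 157 157 158 145  45
  17  15]
```

>>> arm_command([
  {"x": 0.0012,"y": 0.0006,"z": 0.0,"spin": 0.0,"hand": -1.0},
  {"x": 0.0,"y": 0.0,"z": 0.0,"spin": 0.0,"hand": -1.0},
  {"x": 0.0,"y": 0.0,"z": 0.002,"spin": 0.0,"hand": -1.0},
  {"x": 0.0,"y": 0.0,"z": 0.0,"spin": 0.0,"hand": -1.0},
  {"x": 0.0,"y": 0.0,"z": 0.0,"spin": 0.0,"hand": -1.0},
])

```text
t: 15.0
tcp_pos: [0.5812, -0.0844, 0.2319]
tcp_rot: [1.763, 2.599, 0.001]
contact_force: [-2.8, 1.4, 5.2]
width: 0.0477
grasp_force: 63.7
```

```bash
cat > g.py <<'E'
import sys; from h import *
s,p,im,dp=wrist(sys.argv[1]); r0,r1=int(sys.argv[2]),int(sys.argv[3])
print(s["t"],s["tcp_pos"],s["contact_force"],s["width"],"yaw",2*np.rad2deg(np.arctan2(s["tcp_rot"][1],s["tcp_rot"][0]))%180)
for c in(235,256,275): print(c,r0,im[r0:r1,c,0])
def cross(a,i0,step):   # outward sub-pixel fall below half of the inside level
    lvl=a[i0]; i=i0
    while a[i]>lvl*.55: i+=step
    f=(a[i-step]-lvl*.55)/max(a[i-step]-a[i],1); return i-step+step*f
for r in range(r0,r1,2):
    a=im[r,:,0].astype(float)
    if a[228]>50 and a[285]>50:
        L,R=cross(a,228,-1),cross(a,285,1); print(r,round(L,1),round(R,1),"c",round((L+R)/2,2))
E
python3 g.py w13 158 200
```

```text
15.0 [ 0.58115074 -0.08442321  0.23194865] [-2.75239641  1.39498218  5.17944496] 0.047678698948422374 yaw 111.68708235383151
235 158 [ 15  17  15  18  19  17  18  15  19  26  48  60  62  61  61  61  77 104
 107 109 108 108 107 106 107 108 108 107 108 108 109 108 109 117 144 166
 156 156 157 156 156 156]
256 158 [ 29  29  26  17  13  17  17  16  16  27  48  61  60  61  63  62  78 103
 108 108 107 108 109 108 107 108 108 107 108 109 109 109 109 118 166 222
 220 163 160 156 157 156]
275 158 [ 28  24  17  15  14  18  17  15  17  26  48  62  62  62  64  64  78 104
 108 107 108 108 109 109 108 107 108 108 108 109 110 110 110 114 136 158
 158 158 158 158 158 157]
170 221.0 291.8 c 256.41
172 219.9 292.8 c 256.35
174 218.8 293.9 c 256.34
176 217.5 294.8 c 256.14
178 216.5 295.8 c 256.15
180 215.4 296.8 c 256.1
182 213.8 298.7 c 256.25
184 212.5 300.1 c 256.31
186 211.5 301.4 c 256.47
188 210.5 302.4 c 256.47
190 209.5 303.4 c 256.46
192 208.6 304.4 c 256.52
194 208.4 304.6 c 256.52
196 208.5 304.6 c 256.54
198 208.5 304.3 c 256.4
```

```bash
python3 - <<'E'
import pickle; from h import *
s,p,im,dp=pickle.load(open("w13.pkl","rb"))
t=lambda u,v,z: totool(s,onplane(p,[(u,v)],z))[0,:2].round(2)
print("seat bot",t(256.4,167.7,.008),"A bot",t(256.3,174.2,.028),"A at 180",t(256.1,180,.045),"B top",t(256.5,191.6,.068))
a=im[:,256,0].astype(int); print([(r,a[r]) for r in range(290,318)])
a=im[:,235,0].astype(int); print([(r,a[r]) for r in range(296,312)])
E
```

```text
seat bot [35.59 -0.51] A bot [35.95 -0.57] A at 180 [36.83 -0.68] B top [37.17 -0.44]
[(290, np.int64(219)), (291, np.int64(218)), (292, np.int64(218)), (293, np.int64(218)), (294, np.int64(218)), (295, np.int64(218)), (296, np.int64(217)), (297, np.int64(217)), (298, np.int64(217)), (299, np.int64(217)), (300, np.int64(217)), (301, np.int64(216)), (302, np.int64(216)), (303, np.int64(159)), (304, np.int64(50)), (305, np.int64(30)), (306, np.int64(30)), (307, np.int64(30)), (308, np.int64(29)), (309, np.int64(27)), (310, np.int64(28)), (311, np.int64(31)), (312, np.int64(30)), (313, np.int64(29)), (314, np.int64(30)), (315, np.int64(29)), (316, np.int64(31)), (317, np.int64(29))]
[(296, np.int64(218)), (297, np.int64(217)), (298, np.int64(217)), (299, np.int64(218)), (300, np.int64(217)), (301, np.int64(216)), (302, np.int64(216)), (303, np.int64(164)), (304, np.int64(54)), (305, np.int64(29)), (306, np.int64(29)), (307, np.int64(29)), (308, np.int64(30)), (309, np.int64(28)), (310, np.int64(29)), (311, np.int64(29))]
```

>>> arm_command([
  {"x": 0.0,"y": 0.0,"z": -0.003,"spin": 0.0,"hand": -1.0},
  {"x": -0.0007,"y": -0.0001,"z": 0.0,"spin": 0.0,"hand": -1.0},
  {"x": 0.0,"y": 0.0,"z": 0.0,"spin": 0.0,"hand": -1.0},
  {"x": 0.0,"y": 0.0,"z": 0.003,"spin": 0.0,"hand": -1.0},
  {"x": 0.0,"y": 0.0,"z": 0.0,"spin": 0.0,"hand": -1.0},
  {"x": 0.0,"y": 0.0,"z": 0.0,"spin": 0.0,"hand": -1.0},
])

```text
t: 15.65
tcp_pos: [0.5812, -0.0852, 0.232]
tcp_rot: [1.764, 2.599, -0.0]
contact_force: [-3.1, 0.6, 4.5]
width: 0.048
grasp_force: 63.7
```

```bash
python3 g.py w14 158 200
```

```text
15.65 [ 0.58119264 -0.08518802  0.23199579] [-3.07101861  0.63190759  4.5434953 ] 0.04795103747455985 yaw 111.68658530314093
235 158 [ 17  18  19  15  19  14  16  17  26  49  62  62  62  61  60  78 104 109
 108 109 109 108 108 114 118 108 108 109 108 109 109 109 109 113 132 157
 157 157 157 156 155 157]
256 158 [ 29  26  19  18  14  17  14  13  27  47  62  62  61  62  63  79 104 109
 108 108 107 108 107 115 118 107 108 108 108 109 108 108 110 118 166 222
 220 164 163 161 157 156]
275 158 [ 26  28  26  17  15  15  15  17  26  46  62  62  63  63  64  79 105 109
 108 108 108 109 111 115 119 107 108 109 108 109 109 109 110 113 132 158
 157 158 158 157 158 158]
168 221.9 291.9 c 256.89
170 221.0 292.8 c 256.9
172 219.9 293.8 c 256.83
174 218.6 294.9 c 256.74
176 217.5 296.2 c 256.86
178 216.4 297.4 c 256.9
180 215.5 298.4 c 256.92
182 213.9 299.3 c 256.64
184 212.5 300.1 c 256.29
186 211.5 301.4 c 256.46
188 210.5 302.4 c 256.45
190 209.5 303.4 c 256.48
192 208.6 304.5 c 256.53
194 208.4 304.6 c 256.51
196 208.5 304.5 c 256.5
198 208.5 304.3 c 256.38
```

>>> arm_command([
  {"x": 0.0,"y": 0.0,"z": 0.0,"spin": 0.0,"hand": 0.4},
  {"x": 0.0,"y": 0.0,"z": 0.0,"spin": 0.0,"hand": 0.6},
  {"x": 0.0,"y": 0.0,"z": 0.0,"spin": 0.0,"hand": 0.6},
  {"x": 0.0,"y": 0.0,"z": -0.03,"spin": 0.0,"hand": 0.6},
  {"x": 0.0,"y": 0.0,"z": -0.03,"spin": 0.0,"hand": 0.6},
  {"x": 0.0,"y": 0.0,"z": -0.03,"spin": 0.0,"hand": 0.6},
])

```text
t: 16.3
tcp_pos: [0.5811, -0.0851, 0.3211]
tcp_rot: [-1.763, -2.599, 0.001]
contact_force: [0.9, 0.0, -0.6]
width: 0.0683
grasp_force: 0.0
```

>>> arm_command([
  {"x": 0.0477,"y": 0.0089,"z": 0.0,"spin": 0.0,"hand": 0.6},
  {"x": 0.0477,"y": 0.0089,"z": 0.0,"spin": 0.0,"hand": 0.6},
  {"x": 0.0477,"y": 0.0089,"z": 0.0,"spin": 0.0,"hand": 0.6},
  {"x": 0.0477,"y": 0.0089,"z": 0.0,"spin": 0.0,"hand": 0.6},
  {"x": 0.0477,"y": 0.0089,"z": 0.0,"spin": 0.0,"hand": 0.6},
  {"x": 0.0477,"y": 0.0089,"z": 0.0,"spin": 0.0,"hand": 0.6},
  {"x": 0.0477,"y": 0.0089,"z": 0.0,"spin": 0.0,"hand": 0.6},
  {"x": 0.0477,"y": 0.0089,"z": 0.0,"spin": 0.0,"hand": 0.6},
  {"x": 0.0477,"y": 0.0089,"z": 0.0,"spin": 0.0,"hand": 0.6},
  {"x": 0.0477,"y": 0.0089,"z": 0.0,"spin": 0.0,"hand": 0.6},
])

```text
t: 17.3
tcp_pos: [0.4869, 0.393, 0.3205]
tcp_rot: [1.764, 2.6, 0.0]
contact_force: [0.8, -0.3, 0.3]
width: 0.0686
grasp_force: 0.0
```

>>> arm_command([
  {"x": 0.0,"y": 0.0,"z": 0.0,"spin": 0.13,"hand": 0.6},
  {"x": 0.0,"y": 0.0,"z": 0.0,"spin": 0.13,"hand": 0.6},
  {"x": 0.0,"y": 0.0,"z": 0.0,"spin": 0.13,"hand": 0.6},
  {"x": 0.0,"y": 0.0,"z": 0.0,"spin": 0.13,"hand": 0.6},
  {"x": 0.0,"y": 0.0,"z": 0.0,"spin": 0.13,"hand": 0.6},
  {"x": 0.0,"y": 0.0,"z": 0.0,"spin": 0.0,"hand": 0.6},
  {"x": 0.0,"y": 0.0,"z": 0.0,"spin": 0.0,"hand": 0.6},
])

```text
t: 18.0
tcp_pos: [0.4876, 0.391, 0.3204]
tcp_rot: [2.499, 1.904, -0.0]
contact_force: [1.1, -0.5, 0.4]
width: 0.0679
grasp_force: 0.0
```

```bash
python3 - <<'E'
from h import *
s,p,im,dp=wrist("w15")
print(s["t"],s["tcp_pos"],s["width"])
for col,z in(("red",.014),):
    for c in blobs(mask(im,col),1000,90000): 
        q=rect(p,c,z); print(col,c[:,0,:].mean(0).round(),cv2.contourArea(c),q, need(s,q[0][0]/1e3,q[0][1]/1e3,.18,q[1]-90))
E
```

```text
18.0 [0.48763255 0.39102256 0.32040677] 0.06791021824128825
red [257. 180.] 2886.5 (array([488.4, 391.6,  68.8,  49.5]), 74.5) ('shift mm', array([  0.8,   0.6, 140.4]), 'spin', np.float64(0.0017), 'tilt deg', array([-0.01, -0.01]))
```

>>> arm_command([
  {"x": 0.0008,"y": 0.0006,"z": 0.045,"spin": 0.0017,"hand": 0.6},
  {"x": 0.0,"y": 0.0,"z": 0.045,"spin": 0.0,"hand": 0.6},
  {"x": 0.0,"y": 0.0,"z": 0.04,"spin": 0.0,"hand": 0.6},
  {"x": 0.0,"y": 0.0,"z": 0.012,"spin": 0.0,"hand": 0.6},
  {"x": 0.0,"y": 0.0,"z": 0.0,"spin": 0.0,"hand": 0.6},
  {"x": 0.0,"y": 0.0,"z": 0.0,"spin": 0.0,"hand": 0.0},
  {"x": 0.0,"y": 0.0,"z": 0.0,"spin": 0.0,"hand": -1.0},
  {"x": 0.0,"y": 0.0,"z": 0.0,"spin": 0.0,"hand": -1.0},
  {"x": 0.0,"y": 0.0,"z": 0.0,"spin": 0.0,"hand": -1.0},
])

```text
t: 18.95
tcp_pos: [0.4896, 0.3924, 0.1823]
tcp_rot: [2.503, 1.898, 0.011]
contact_force: [0.5, -0.3, 6.7]
width: 0.0466
grasp_force: 62.4
```

>>> arm_command([
  {"x": 0.0,"y": 0.0,"z": -0.02,"spin": 0.0,"hand": -1.0},
  {"x": 0.0,"y": 0.0,"z": -0.04,"spin": 0.0,"hand": -1.0},
  {"x": 0.0,"y": 0.0,"z": -0.045,"spin": 0.0,"hand": -1.0},
  {"x": 0.0,"y": 0.0,"z": -0.04,"spin": 0.0,"hand": -1.0},
  {"x": 0.0,"y": 0.0,"z": 0.0,"spin": -0.13,"hand": -1.0},
  {"x": 0.0,"y": 0.0,"z": 0.0,"spin": -0.13,"hand": -1.0},
  {"x": 0.0,"y": 0.0,"z": 0.0,"spin": -0.13,"hand": -1.0},
  {"x": 0.0,"y": 0.0,"z": 0.0,"spin": -0.13,"hand": -1.0},
  {"x": 0.0,"y": 0.0,"z": 0.0,"spin": -0.132,"hand": -1.0},
])

```text
t: 19.85
tcp_pos: [0.4883, 0.3915, 0.3241]
tcp_rot: [1.756, 2.605, 0.001]
contact_force: [0.3, 0.1, -0.7]
width: 0.0468
grasp_force: 61.9
```

>>> arm_command([
  {"x": -0.0475,"y": -0.0091,"z": 0.0,"spin": 0.0,"hand": -1.0},
  {"x": -0.0475,"y": -0.0091,"z": 0.0,"spin": 0.0,"hand": -1.0},
  {"x": -0.0475,"y": -0.0091,"z": 0.0,"spin": 0.0,"hand": -1.0},
  {"x": -0.0475,"y": -0.0091,"z": 0.0,"spin": 0.0,"hand": -1.0},
  {"x": -0.0475,"y": -0.0091,"z": 0.0,"spin": 0.0,"hand": -1.0},
  {"x": -0.0475,"y": -0.0091,"z": 0.0,"spin": 0.0,"hand": -1.0},
  {"x": -0.0475,"y": -0.0091,"z": 0.0,"spin": 0.0,"hand": -1.0},
  {"x": -0.0475,"y": -0.0091,"z": 0.0,"spin": 0.0,"hand": -1.0},
  {"x": -0.0475,"y": -0.0091,"z": 0.0,"spin": 0.0,"hand": -1.0},
  {"x": -0.0475,"y": -0.0091,"z": 0.0,"spin": 0.0,"hand": -1.0},
])

```text
t: 20.85
tcp_pos: [0.5794, -0.0853, 0.3244]
tcp_rot: [1.763, 2.599, 0.001]
contact_force: [0.2, 0.4, -2.0]
width: 0.0468
grasp_force: 61.9
```

>>> arm_command([
  {"x": 0.0,"y": 0.0,"z": 0.0,"spin": 0.0,"hand": -1.0},
  {"x": 0.0,"y": 0.0,"z": 0.0,"spin": 0.0,"hand": -1.0},
])

```text
t: 21.05
tcp_pos: [0.5794, -0.0846, 0.3238]
tcp_rot: [-1.767, -2.597, -0.001]
contact_force: [-0.0, 0.8, -0.9]
width: 0.0472
grasp_force: 61.9
```

```bash
python3 - <<'E'
from h import *
s,p,im,dp=wrist("w16")
print(s["t"],s["tcp_pos"],s["width"],s["contact_force"],need(s,.5802,-.0824,.257,21.7))
for col,z in(("red",s["tcp_pos"][2]-.1823+.014),):
    for c in blobs(mask(im,col),1000,90000): print(col,c[:,0,:].mean(0).round(),cv2.contourArea(c),*rect(p,c,z),totool(s,onplane(p,cv2.boxPoints(cv2.minAreaRect(c)),z))[:,:2])
E
```

```text
21.05 [ 0.57940679 -0.08458675  0.32384151] 0.047185226321353836 [-0.02840265  0.84909493 -0.90881746] ('shift mm', array([ 1.7,  1.5, 66.8]), 'spin', np.float64(-0.0026), 'tilt deg', array([0.01, 0.03]))
red [257. 248.] 8952.5 [579.4 -85.9  69.3  49.3] -68.67 [[ 33.24363683 -24.70992198]
 [ 33.21692259  23.78365039]
 [-35.91036796  27.27906929]
 [-35.86552964 -28.26343296]]
red [497. 144.] 1036.0 [669.9  15.3  30.9  11.6] -17.55 [[ 64.59933866 105.46385304]
 [ 73.72120027 112.24666498]
 [ 55.31156009 135.59878724]
 [ 45.34616793 129.13501588]]
```

View pics/w16.png

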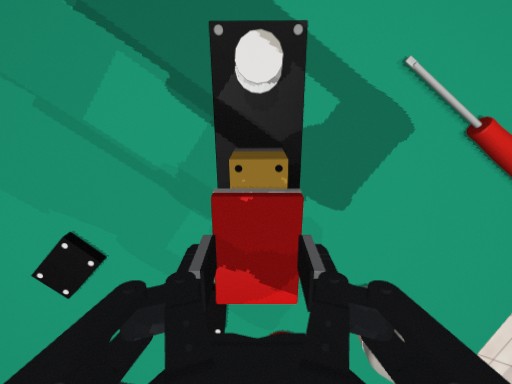

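Pad held level, red up (257,248), gold stack beneath at (258,170). Lower to hover.

>>> arm_command([
  {"x": 0.0023,"y": 0.0013,"z": 0.035,"spin": -0.002,"hand": -1.0},
  {"x": 0.0,"y": 0.0,"z": 0.025,"spin": 0.0,"hand": -1.0},
  {"x": 0.0,"y": 0.0,"z": 0.007,"spin": 0.0,"hand": -1.0},
  {"x": 0.0,"y": 0.0,"z": 0.0,"spin": 0.0,"hand": -1.0},
  {"x": 0.0,"y": 0.0,"z": 0.0,"spin": 0.0,"hand": -1.0},
])

```text
t: 21.6
tcp_pos: [0.5803, -0.08, 0.2583]
tcp_rot: [1.758, 2.601, 0.001]
contact_force: [-0.1, 0.7, -1.5]
width: 0.0468
grasp_force: 61.9
```

```bash
python3 g.py w17 150 208
```

```text
21.6 [ 0.58034225 -0.07997893  0.25831052] [-0.09564771  0.71597941 -1.46907759] 0.046778013493461244 yaw 111.89782753417568
235 150 [ 18  19  16  16  18  20  20  18  19  18  18  15  18  17  18  35  55  61
  60  61  62  84 106 106 106 107 106 110 114 106 106 106 107 107 107 106
 118 140 133 110 110 117 122  98 100 103 124 143 144 145 146 145 144 145
 146 145 145 144]
256 150 [ 16  20  17  16  19  18  19  18  17  15  19  17  15  16  15  31  54  60
  61  61  63  83 105 106 107 105 107 110 111 105 105 105 106 106 108 107
 121 144 130 110 110 119 123  99  99 104 122 144 143 144 144 146 145 145
 145 145 144 144]
275 150 [ 28  28  27  29  29  25  16  15  16  17  16  17  16  13  17  31  55  60
  62  63  61  79 105 106 106 107 108 109 110 105 106 106 106 107 108 108
 122 144 134 116 109 124 133  98 100 102 118 143 144 145 145 145 144 144
 145 145 145 145]
168 223.3 286.5 c 254.89
170 222.2 287.5 c 254.87
172 221.4 288.4 c 254.88
174 220.5 289.4 c 254.91
176 219.4 290.2 c 254.81
178 218.4 291.0 c 254.68
180 217.1 291.8 c 254.46
182 216.1 292.8 c 254.46
184 215.1 293.7 c 254.43
186 214.1 294.5 c 254.31
188 213.6 294.9 c 254.24
190 212.6 300.7 c 256.61
192 212.1 301.3 c 256.73
194 211.4 301.8 c 256.59
196 210.5 302.7 c 256.63
198 210.5 303.2 c 256.84
200 210.5 302.8 c 256.66
202 210.6 302.7 c 256.62
204 210.7 302.6 c 256.68
206 210.8 302.7 c 256.73
```

```bash
cat > k.py <<'E'
import sys,pickle; from h import *
s,p,im,dp=pickle.load(open(sys.argv[1],"rb")); zb=s["tcp_pos"][2]-.1823
for a in sys.argv[2:]:
    u,v,z=a.split(","); z=zb+float(z[1:]) if z[0]=="p" else float(z)
    print(a,round(z,4),totool(s,onplane(p,[(float(u),float(v))],z))[0,:2].round(2))
E
python3 k.py w17.pkl 254.9,165.6,.008 254.9,171,.028 254.5,178,.048 254.3,186.2,.068 256.65,188.7,p0 256.65,195.6,p.014
python3 - <<'E'
import pickle; from h import *
s,p,im,dp=pickle.load(open("w17.pkl","rb")); a=im[:,245].astype(int); print([(r,*a[r]) for r in range(296,316)])
E
```

```text
254.9,165.6,.008 0.008 [31.12 -1.77]
254.9,171,.028 0.028 [31.53 -1.66]
254.5,178,.048 0.048 [31.6  -1.82]
254.3,186.2,.068 0.068 [31.92 -1.81]
256.65,188.7,p0 0.076 [32.87 -0.37]
256.65,195.6,p.014 0.09 [33.47 -0.38]
[(296, np.int64(201), np.int64(23), np.int64(23)), (297, np.int64(201), np.int64(21), np.int64(22)), (298, np.int64(200), np.int64(21), np.int64(21)), (299, np.int64(199), np.int64(21), np.int64(20)), (300, np.int64(200), np.int64(23), np.int64(22)), (301, np.int64(200), np.int64(20), np.int64(20)), (302, np.int64(199), np.int64(22), np.int64(20)), (303, np.int64(212), np.int64(22), np.int64(22)), (304, np.int64(65), np.int64(147), np.int64(113)), (305, np.int64(27), np.int64(151), np.int64(116)), (306, np.int64(29), np.int64(151), np.int64(116)), (307, np.int64(28), np.int64(151), np.int64(116)), (308, np.int64(29), np.int64(151), np.int64(116)), (309, np.int64(28), np.int64(151), np.int64(116)), (310, np.int64(29), np.int64(151), np.int64(116)), (311, np.int64(28), np.int64(151), np.int64(116)), (312, np.int64(30), np.int64(152), np.int64(116)), (313, np.int64(29), np.int64(151), np.int64(117)), (314, np.int64(28), np.int64(151), np.int64(116)), (315, np.int64(29), np.int64(151), np.int64(116))]
```

>>> arm_command([
  {"x": -0.001,"y": -0.0014,"z": 0.0,"spin": 0.002,"hand": -1.0},
  {"x": 0.0,"y": 0.0,"z": 0.004,"spin": 0.0,"hand": -1.0},
  {"x": 0.0,"y": 0.0,"z": 0.002,"spin": 0.0,"hand": -1.0},
  {"x": 0.0,"y": 0.0,"z": 0.0,"spin": 0.0,"hand": -1.0},
  {"x": 0.0,"y": 0.0,"z": 0.0,"spin": 0.0,"hand": -1.0},
])

```text
t: 22.15
tcp_pos: [0.5789, -0.0823, 0.2506]
tcp_rot: [-1.764, -2.6, 0.0]
contact_force: [-0.0, -0.3, -0.3]
width: 0.0469
grasp_force: 61.9
```

```bash
python3 g.py w18 160 206
```

```text
22.15 [ 0.5788852  -0.08228483  0.25058825] [-0.03794575 -0.31233373 -0.32117959] 0.046922518130620816 yaw 111.69360246370246
235 160 [ 19  17  17  18  15  23  45  62  63  62  62  67  90 107 107 108 109 109
 109 110 108 108 108 108 108 109 107 108 113 112 111 118 125 101 102 104
 122 146 148 148 147 147 147 148 147 147]
256 160 [ 16  16  18  16  16  22  44  62  63  61  63  69  89 107 108 109 109 109
 111 113 107 108 108 107 108 109 109 111 114 112 112 120 124 101 102 107
 124 146 146 147 148 147 148 148 148 148]
275 160 [ 16  15  17  19  15  23  43  62  61  62  65  70  90 106 109 108 108 109
 112 114 108 108 109 109 109 109 111 111 117 118 113 127 136 101 102 104
 120 145 147 148 148 147 148 147 148 148]
168 225.9 290.8 c 258.35
170 225.3 291.8 c 258.51
172 223.9 292.8 c 258.36
174 222.9 293.8 c 258.35
176 222.2 294.8 c 258.47
178 221.3 295.8 c 258.56
180 220.0 296.9 c 258.46
182 219.1 297.8 c 258.43
184 218.1 298.8 c 258.43
186 217.2 299.8 c 258.51
188 213.8 300.7 c 257.24
190 212.6 301.2 c 256.89
192 212.1 301.3 c 256.73
194 211.4 301.8 c 256.58
196 210.5 302.7 c 256.63
198 210.5 303.2 c 256.86
200 210.5 302.8 c 256.65
202 210.5 302.7 c 256.6
204 210.7 302.6 c 256.68
```

```bash
python3 k.py w18.pkl 258.4,166.2,.008 258.4,171.9,.028 258.45,178.8,.048 258.5,187,.068 256.65,188.6,p0 256.65,195.8,p.014
```

```text
258.4,166.2,.008 0.008 [32.38  1.06]
258.4,171.9,.028 0.028 [32.77  0.93]
258.45,178.8,.048 0.048 [33.18  0.82]
258.5,187,.068 0.068 [33.81  0.72]
256.65,188.6,p0 0.0683 [32.92 -0.36]
256.65,195.8,p.014 0.0823 [33.34 -0.37]
```

>>> arm_command([
  {"x": 0.0,"y": 0.0,"z": -0.002,"spin": 0.0,"hand": -1.0},
  {"x": 0.0002,"y": 0.001,"z": 0.0,"spin": 0.0,"hand": -1.0},
  {"x": 0.0,"y": 0.0,"z": 0.0,"spin": 0.0,"hand": -1.0},
  {"x": 0.0,"y": 0.0,"z": 0.003,"spin": 0.0,"hand": -1.0},
  {"x": 0.0,"y": 0.0,"z": 0.0,"spin": 0.0,"hand": -1.0},
  {"x": 0.0,"y": 0.0,"z": 0.0,"spin": 0.0,"hand": -1.0},
])

```text
t: 22.8
tcp_pos: [0.58, -0.0817, 0.2504]
tcp_rot: [1.763, 2.599, 0.001]
contact_force: [-0.5, 0.8, 1.9]
width: 0.0468
grasp_force: 62.5
```

```bash
python3 g.py w19 162 204;  python3 k.py w19.pkl 256.5,166.2,.008 256.5,171.9,.028 256.65,188.6,p0 256.65,195.8,p.014
```

```text
22.8 [ 0.58002768 -0.0816968   0.25039217] [-0.45597242  0.77948203  1.87950754] 0.046849610516993385 yaw 111.70219284671711
235 162 [ 16  16  18  22  44  62  63  62  63  72  95 109 108 109 109 109 111 112
 107 109 109 107 109 109 108 110 113 112 112 121 123 101 101 105 123 146
 147 148 148 148 148 148]
256 162 [ 20  17  18  22  44  62  62  61  63  72  95 109 109 108 109 109 112 115
 108 108 107 108 108 109 110 112 117 113 113 127 136 100 102 105 121 145
 148 148 149 148 148 148]
275 162 [ 16  19  18  21  44  62  62  63  63  73  96 108 109 109 109 110 111 110
 108 108 108 109 109 109 110 113 121 118 112 123 127 100 102 105 122 145
 146 148 148 147 148 148]
168 224.0 288.8 c 256.38
170 222.9 289.8 c 256.39
172 221.6 290.7 c 256.16
174 220.6 291.6 c 256.08
176 219.9 292.5 c 256.23
178 219.1 293.5 c 256.28
180 217.6 294.4 c 256.02
182 216.5 295.4 c 255.96
184 215.4 296.4 c 255.92
186 214.5 297.4 c 255.93
188 213.6 298.8 c 256.17
190 212.5 300.6 c 256.59
192 212.1 301.4 c 256.78
194 211.4 301.8 c 256.57
196 210.5 302.7 c 256.59
198 210.4 303.3 c 256.85
200 210.5 302.8 c 256.67
202 210.5 302.8 c 256.64
256.5,166.2,.008 0.008 [32.45 -0.46]
256.5,171.9,.028 0.028 [32.84 -0.46]
256.65,188.6,p0 0.0681 [32.94 -0.37]
256.65,195.8,p.014 0.0821 [33.36 -0.38]
```

Aligned within about half a millimetre. Release and retreat.

>>> arm_command([
  {"x": 0.0,"y": 0.0,"z": 0.0,"spin": 0.0,"hand": 0.4},
  {"x": 0.0,"y": 0.0,"z": 0.0,"spin": 0.0,"hand": 0.6},
  {"x": 0.0,"y": 0.0,"z": 0.0,"spin": 0.0,"hand": 0.6},
  {"x": 0.0,"y": 0.0,"z": -0.03,"spin": 0.0,"hand": 0.6},
  {"x": 0.0,"y": 0.0,"z": -0.04,"spin": 0.0,"hand": 0.6},
  {"x": 0.0,"y": 0.0,"z": -0.04,"spin": 0.0,"hand": 0.6},
  {"x": -0.04,"y": 0.0,"z": -0.02,"spin": 0.0,"hand": 0.6},
  {"x": -0.04,"y": 0.0,"z": 0.0,"spin": 0.0,"hand": 0.6},
  {"x": 0.0,"y": 0.0,"z": 0.0,"spin": 0.0,"hand": 0.6},
  {"x": 0.0,"y": 0.0,"z": 0.0,"spin": 0.0,"hand": 0.6},
])

```text
t: 23.85
tcp_pos: [0.6094, -0.1567, 0.3787]
tcp_rot: [-1.764, -2.597, 0.0]
contact_force: [-0.1, -0.1, -0.2]
width: 0.068
grasp_force: 0.0
```

```bash
python3 - <<'E'
from h import *
s,p,im,dp=wrist("w20")
print(s["t"],s["tcp_pos"],s["contact_force"])
for c in blobs(mask(im,"red"),1000,90000): print(c[:,0,:].mean(0).round(),*rect(p,c,.082))
from cell import viewer
sd,dd=viewer.capture("side")
a=cv2.resize(im,(500,375)); b=cv2.resize(sd[150:250,200:300],(300,300),interpolation=cv2.INTER_CUBIC)
o=np.zeros((375,800,3),np.uint8); o[:,:500]=a; o[:300,500:]=b; cv2.imwrite("pics/c20.png",o[:,:,::-1])
E
```

```text
23.85 [ 0.60938296 -0.15673329  0.37870826] [-0.0707998  -0.11223905 -0.19858378]
[257. 102.] [580.4 -83.4  69.2  49.5] -68.4
[488.  76.] [764.2  12.8  78.5  19.2] -16.09
```

View pics/c20.png

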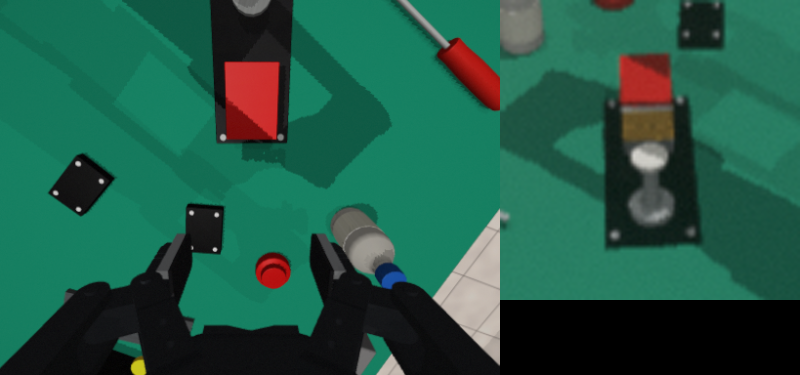

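The red pad sits square on the stack (crop 252,100). It measures (580.4, -83.4) mm at -68.4°, against the seat's (580.6, -83.6) mm at -68.3° from the same view. The rest is undisturbed.

```bash
python3 -c "
from cell import ctrl; print(ctrl.finish_job())"
```

```text
the job is handed in; nothing more can be done
None
```

I stacked the two 20 mm gold plates and then the red pad (red side up) square on the seat, to a nominal 82 mm, level with the white gauge; placing errors measured about 0.5 mm or less, final height was not measured separately, and the job was handed in at about 24 s.

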